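# Clear and load the specimen loader of a hardness tester

## Robot

A 7-joint arm with a two-finger parallel gripper is mounted at the origin on the work surface. World frame = base frame: x ahead of the robot, y to its left, z up, the work surface at z = 0. Lengths are in m, angles in rad, forces in N, time in s.
With the tool pointing down it reaches from about 0.4 to 0.85 m from the base axis. Payload 10.4 kg.
Tool frame: the origin (TCP) lies between the finger pads; the fingertips stand 14 mm ahead of it and the grasp point (between the pads) lies 5 mm behind it; z points along the fingers, y is the line along which they close (so a half turn about z gives the same grasp; the last joint's range is limited). The gripper opens to 85 mm and grips with 20 to 120 N. Pads are 22 mm wide; open, the fingers measure 114 mm over their backs; the gripper's body (76 mm by 85 mm) begins 54 mm behind the grasp point. The pads swing forward as they close: fully open they stand 13 mm farther back than shut.
Start: joints at [1.293, 0.332, -0.065, 1.46, 0.022, 1.35, -0.088], TCP at [0.158, -0.605, 0.218] pointing down, gripper open.
Joint ranges: [-2.6, 2.6], [-0.5, 2.12], [-1.47, 1.34], [0.16, 2.42], [-1.27, 4.41], [0.06, 2.06], [-2.6, 2.6]. Speed limits (rad/s): [2.22, 2.22, 2.79, 2.79, 3.14, 3.14, 3.14].

## Interface

Orientations are given as [roll, pitch, yaw] about the fixed x, y, z axes, in that order (R = Rz(yaw) Ry(pitch) Rx(roll)).
In Python, from plant import env gives the robot as it stands.
- The arm moves only by the shell command python3 -m pendant 'ROWS' [FORCE]. ROWS is text: rows parted by semicolons, each of 7 numbers parted by spaces: the shift along the tool's x, y, z normalised to -1 to 1, where 1 is 0.8 m, then the turn, a rotation vector about the tool's x, y, z normalised to -1 to 1, where 1 is 120 degrees, then the closure, from -1 (fully open) to 1 (shut). In form: tx ty tz wx wy wz jaw; .... A call has 1 to 8 rows; each row shifts and turns the commanded pose from where the row before left it, along the tool's axes as they then stand; what a row does not reach is not made up. A row lasts 1/8 s, in which the tool goes at most 62.5 mm and 10.7 degrees, less where a joint would pass 70% of its speed; a pose out of reach is approached as far as the arm can. A call with a number of a shift or a turn outside -1 to 1 is refused whole. A call with a gripper value outside its range is refused whole. The fingers move at their own pace and stop on an object; FORCE is the grip in N (left out, the last holds). Time passes only in rows, so rows that do not move let the fingers close. It gives the time, the measured TCP pose, the force, the opening and the grip force at its end, in the units of the state.
- env.get_state(): the state, without advancing time (a new reading comes with each control period).
- env.camera(name): name is "side" or "top" or "wrist"; returns (picture, depth): 480x640x3 uint8, red, green, blue; 480x640 float32, m along the optical axis (not along the pixel's ray), 0 where there is no reading.
- env.camera_info(name): a dict with "camera_matrix" (3x3 intrinsics, pixels), "T" (4x4, takes a point from camera to world coordinates); the wrist camera has in their place "hand_eye" (4x4, takes a point from camera to tool coordinates, whose origin is the TCP and whose axes are the flange's). Camera axes: x right, y down, z forward; pixel columns grow to the right and rows downward; lengths in m; the calibration is good to about 2 mm. A picture is of the moment at which its call begins: read the wrist's pose just before it. camera_info takes no time and is no camera call.
- env.hand_in(): hands the job in; it is judged then, once.
The state is a dict: "t": time; "q": joint angles; "joint_velocities": joint speeds; "effort": joint torques, N m; "position": TCP position; "eef_rot": TCP orientation; "force": force on the tool from outside, world axes, zero at the start; "ft_torque": the same for the moment, N m; "opening": finger opening in m; "finger_force": force on a finger pad.
Only numpy, scipy, OpenCV 4.12 (cv2) and the standard library are available. Lean on these libraries where they do the work, as an engineer would, in place of code of your own. Each camera call takes 0.05 s, during which the arm holds its last target. There are 200 camera calls.

## Task

Get the hardness tester's specimen loader ready: using the scraper, scrape every metal chip off the green bed into the gutter at its front edge (they are sharp, so never touch them with the gripper), and hang the scraper by its eye on the peg of the stand, hanging freely. Once the bed is clean, and not before, slide each steel plate from the bench flat into the slot with its own colour, all the way to the stop. Leave the jar, the case and the brass disc where they are.

Things in the scene. Friction and masses are not known exactly. Their poses are not given: they have to be found in the camera images.
- loader: Specimen loader of a hardness tester, fixed on the bench: flat green bed, top 35 mm above the origin. Origin on the bench below the middle of the open bed; x points from the gutter to the slots, y left, z up. Open bed: x -70 to +70 mm, y -125 to +125 mm; a 6 mm steel rail along each side stands 12 mm above the bed. Three slot housings stand on the bed behind x = +70 mm.
- bed_edge (a point): Middle of the bed's front edge, on its top, over which chips fall into the gutter; axes as the loader's.
- gutter (a point): Centre of the floor of the chip gutter before the bed's front edge: 70 mm (x) x 250 mm (y) inside, floor 4 mm and rim 28 mm above the bench, so the rim is 7 mm below the bed's top. Axes as the loader's.
- chip0: Loose bright metal chip, 16 x 12 x 8 mm, 12 g, sharp; starts flat on the open bed (x between -50 and +18 mm of the loader). Origin at the centre of its underside. Four to seven chips are present.
- chip1: Loose bright metal chip, 16 x 12 x 8 mm, 12 g, sharp; starts flat on the open bed (x between -50 and +18 mm of the loader). Origin at the centre of its underside. Four to seven chips are present.
- chip2: Loose bright metal chip, 16 x 12 x 8 mm, 12 g, sharp; starts flat on the open bed (x between -50 and +18 mm of the loader). Origin at the centre of its underside. Four to seven chips are present.
- chip3: Loose bright metal chip, 16 x 12 x 8 mm, 12 g, sharp; starts flat on the open bed (x between -50 and +18 mm of the loader). Origin at the centre of its underside. Four to seven chips are present.
- chip4: Loose bright metal chip, 16 x 12 x 8 mm, 12 g, sharp; starts flat on the open bed (x between -50 and +18 mm of the loader). Origin at the centre of its underside. Four to seven chips are present.
- chip5: Loose bright metal chip, 16 x 12 x 8 mm, 12 g, sharp; starts flat on the open bed (x between -50 and +18 mm of the loader). Origin at the centre of its underside. Four to seven chips are present.
- chip6: Loose bright metal chip, 16 x 12 x 8 mm, 12 g, sharp; starts flat on the open bed (x between -50 and +18 mm of the loader). Origin at the centre of its underside. Four to seven chips are present.
- scraper: Scraper, about 0.25 kg, standing upright on the bench: black blade block 26 (x) x 90 (y) x 34 mm high; on it an orange handle plate 12 mm thick (x), 46 mm wide (y), up to 122 mm above the underside. Grip it above its eye, where it is solid (75 to 122 mm). Origin at the centre of the blade's underside, z up. Front and back alike.
- scraper_eye (a point): Centre of the scraper's eye, a square hole 26 x 26 mm through the handle along x, 62 mm above the underside. Axes as the scraper's.
- stand: Fixed stand: 80 x 80 x 12 mm foot, 16 mm post over the origin (top at 130 mm) and an 8 mm thick steel peg that runs level from the post along the stand's -x, its axis at 125 mm height, 85 mm long; its last 4 mm turn up by 8 mm (highest point 137 mm). Origin on the bench on the post's axis, z up.
- peg (a point): Point on the peg's axis 45 mm from the post's axis, axes as the stand's (the free end lies 44 mm away along -x).
- slot_blue: White housing with a blue top, 68 wide, 62 deep, 28 mm high, fixed on the bed. Its slot takes one plate lying flat: 39 mm wide, 13 mm high, 52 mm deep to the stop, mouth flared to 51 mm over the first 10 mm. The slot's floor is the bed. Origin mid-mouth on that floor, x into the slot, z up. The housings stand 72 mm apart, in an order that changes.
- plate_blue: Steel specimen plate with a blue square on top, 80 mm (x) x 36 mm (y) x 10 mm thick, 0.22 kg, starts flat on the bench. Origin at the centre of its underside, z up. Either end may go in first. Against the stop its origin is 12 mm inside the mouth and 28 mm of it sticks out. Two or three plates are present.
- slot_yellow: White housing with a yellow top, 68 wide, 62 deep, 28 mm high, fixed on the bed. Its slot takes one plate lying flat: 39 mm wide, 13 mm high, 52 mm deep to the stop, mouth flared to 51 mm over the first 10 mm. The slot's floor is the bed. Origin mid-mouth on that floor, x into the slot, z up. The housings stand 72 mm apart, in an order that changes.
- plate_yellow: Steel specimen plate with a yellow square on top, 80 mm (x) x 36 mm (y) x 10 mm thick, 0.22 kg, starts flat on the bench. Origin at the centre of its underside, z up. Either end may go in first. Against the stop its origin is 12 mm inside the mouth and 28 mm of it sticks out. Two or three plates are present.
- slot_red: White housing with a red top, 68 wide, 62 deep, 28 mm high, fixed on the bed. Its slot takes one plate lying flat: 39 mm wide, 13 mm high, 52 mm deep to the stop, mouth flared to 51 mm over the first 10 mm. The slot's floor is the bed. Origin mid-mouth on that floor, x into the slot, z up. The housings stand 72 mm apart, in an order that changes.
- plate_red: Steel specimen plate with a red square on top, 80 mm (x) x 36 mm (y) x 10 mm thick, 0.22 kg, starts flat on the bench. Origin at the centre of its underside, z up. Either end may go in first. Against the stop its origin is 12 mm inside the mouth and 28 mm of it sticks out. Two or three plates are present.
- paste_jar: Jar of polishing paste, 58 mm across, 85 mm high, not to be disturbed. Origin at the centre of its underside.
- indenter_case: Grey case, 50 (x) x 90 (y) x 36 mm, not to be disturbed. Origin at the centre of its underside.
- reference_disc: Brass disc, 64 mm across, 16 mm high, not to be disturbed. Origin at the centre of its underside.

How it is judged:
By the outcome, as a careful person would: the job done as asked, in the order asked, and still so for the second after the job is handed in, with the robot touching nothing.
Of chip0, chip1, chip2, chip3, chip4, chip5, chip6 only 4 to 7 are there at a start; the rules pass over those that are not, and their reading is None.
Of plate_blue, plate_yellow, plate_red only 2 to 3 are there at a start; the rules pass over those that are not, and their reading is None.
At some moment in a run one of plate_blue, plate_yellow, plate_red may be knocked a few centimetres aside while the robot is not near it.
It also fails if it takes over 210 s, if anything falls off the work surface, if the arm or the gripper's body presses on something with over 40 N, if the wrist force passes 120 N, or if a joint passes its speed limit or range.

## Working session

There is one attempt and no reset: what is moved stays moved. The work goes in short steps, Python scripts to look and compute and a shell command to move; the robot and the scene stay as the last step left them, time stands still between calls to the robot, and variables do not carry over. Pictures are saved under pics/ and viewed, at most 14 in all, crops included, and the job is handed in when it is done.

```bash
ls; mkdir -p pics
cat > look.py <<'E'
import numpy as np, cv2
from plant import env
def snap(name, fn=None):
    s=env.get_state(); im,d=env.camera(name); ci=env.camera_info(name)
    if fn: cv2.imwrite('pics/'+fn, cv2.cvtColor(im,cv2.COLOR_RGB2BGR))
    K=np.array(ci['camera_matrix']); 
    if name=='wrist':
        from scipy.spatial.transform import Rotation as R
        T=np.eye(4); T[:3,:3]=R.from_euler('xyz',s['eef_rot']).as_matrix(); T[:3,3]=s['position']; T=T@np.array(ci['hand_eye'])
    else: T=np.array(ci['T'])
    v,u=np.mgrid[:480,:640]
    P=np.stack([(u-K[0,2])/K[0,0]*d,(v-K[1,2])/K[1,1]*d,d],-1)@T[:3,:3].T+T[:3,3]
    P[d==0]=np.nan
    return im,d,P
E
python3 - <<'E'
from look import *
print(env.get_state())
for n in('top','side'):
    im,d,P=snap(n,n+'0.png'); np.savez(n+'0.npz',im=im,P=P); print(n,env.camera_info(n)['T'])
print(env.camera_info('wrist')['hand_eye'])
E
```

```text
pics
{'t': 0.0, 'q': array([ 1.29342615,  0.33286033, -0.06467357,  1.46097172,  0.02161022,
        1.34988451, -0.08850511]), 'joint_velocities': array([-0.00167264,  0.00052877,  0.0007775 , -0.00100337, -0.00042875,
       -0.00090587, -0.00134509]), 'effort': array([-1.65539450e-04, -6.25447512e+01,  4.92641435e-02, -3.91599691e+01,
        1.61838467e-02,  1.00827921e-02,  1.65770808e-05]), 'position': array([ 0.15738759, -0.60444306,  0.21710857]), 'eef_rot': array([-3.14016692e+00,  8.57577279e-05,  2.54764018e-01]), 'force': array([ 0.06382938, -0.24543557, -0.27918025]), 'ft_torque': array([ 4.91415505e-03,  3.25721968e-02, -4.98089128e-05]), 'finger_force': 0.0, 'opening': 0.0854959153602816}
top [[ 0.02121989 -0.97414233  0.2249365   0.33278745]
 [-0.99977125 -0.02127843  0.00216427  0.04160413]
 [ 0.00267799 -0.22493097 -0.97437102  1.1918462 ]
 [ 0.          0.          0.          1.        ]]
side [[-0.67922943 -0.50741824  0.53025854 -0.05844373]
 [-0.73375191  0.48522714 -0.47556573  0.58647369]
 [-0.01598511 -0.71209645 -0.70189965  0.92646897]
 [ 0.          0.          0.          1.        ]]
[[-1.48596734e-03 -9.48794683e-01 -3.15889920e-01  8.28147040e-02]
 [ 9.99998874e-01 -1.34401021e-03 -6.67244866e-04 -4.18929300e-04]
 [ 2.08519105e-04 -3.15890556e-01  9.48795612e-01 -1.54739104e-01]
 [ 0.00000000e+00  0.00000000e+00  0.00000000e+00  1.00000000e+00]]
```

View pics/top0.png

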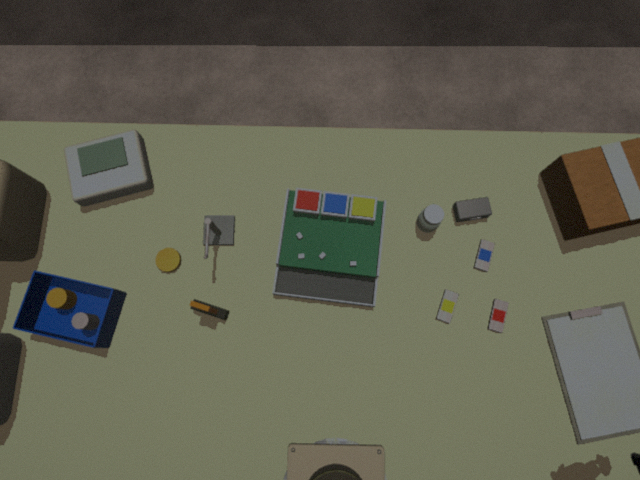

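View pics/side0.png

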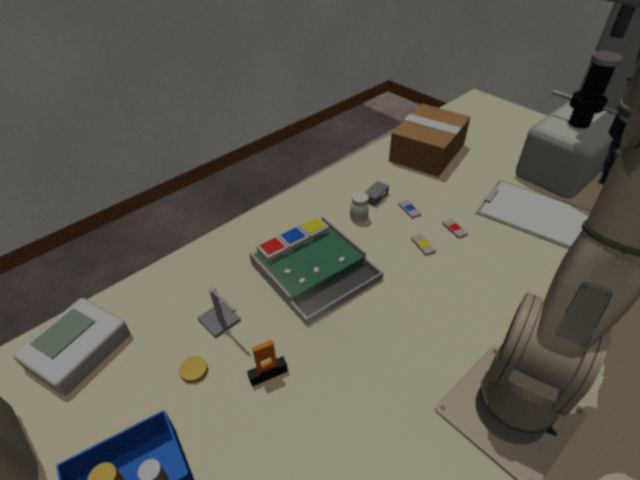

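The top view shows the loader centred near pixel (332,235), with 4 chips at (299,236), (301,256), (323,256) and (353,264). The slots run red, blue, yellow from left to right. The scraper is at (209,309), the stand at (219,230) with its peg near (207,238), and the plates at (485,255), (448,306) and (498,316).

```bash
cat > meas.py <<'E'
from look import *
def rect(P,m):
    p=P[m]; p=p[~np.isnan(p).any(1)]
    (c,s,a)=cv2.minAreaRect((p[:,:2]*1000).astype(np.float32)); return np.round(c,1),np.round(s,1),round(a,1),np.round(np.percentile(p[:,2],[10,50,90])*1000,1),len(p)
def comps(P,m,mn=8):
    n,l,st,_=cv2.connectedComponentsWithStats(m.astype(np.uint8))
    for i in range(1,n):
        if st[i,4]>=mn: print('  px',st[i,:2]+st[i,2:4]//2,*rect(P,l==i))
E
python3 - <<'E'
from meas import *
for n in('top','side'):
    z=np.load(n+'0.npz'); im,P=z['im'],z['P']; h=cv2.cvtColor(im,cv2.COLOR_RGB2HSV); H,S,V=[h[...,i].astype(int) for i in range(3)]
    X,Y,Z=P[...,0],P[...,1],P[...,2]
    print(n,'table z',np.nanmedian(Z[(abs(X-.45)<.03)&(abs(Y)<.1)]))
    roi=(X>.2)&(X<.9)&(Y>-.55)&(Y<.5)&(Z>-.02)
    g=roi&(H>60)&(H<85)&(S>120)&(Z>.02)&(Z<.045); print('bed');comps(P,g,200)
    for nm,(a,b) in dict(red=(0,4),blue=(105,125),yel=(26,34)).items():
        print(nm);comps(P,roi&(H>=a)&(H<=b)&(S>150)&(V>60)&(Z>.003),20)
    print('orange');comps(P,roi&(H>5)&(H<18)&(S>150)&(Z>.015),20)
    print('chips');comps(P,roi&(X>.5)&(X<.72)&(S<60)&(V>90)&(Z>.036)&(Z<.06),6)
    print('blade');comps(P,roi&(V<50)&(Y>.1)&(Z>.025)&(Z<.05),20)
    print('tall obj');comps(P,roi&(Z>.006)&((Y<-.12)|(Y>.12)),20)
    print('peg');comps(P,roi&(Z>.09)&(Y>.12)&(Y<.4),5)
E
```

```text
top table z 0.003415096360730785
bed
red
  px [308 200] [707.5  84.3] [51.6 46.8] 84.0 [62.  64.4 67.3] 338
  px [499 315] [ 428.5 -409.4] [28.8 27.1] 76.2 [ 9.4 12.2 14.8] 115
blue
  px [335 203] [701.2  12.6] [51.5 46.7] 83.9 [61.8 64.4 67. ] 339
  px [485 255] [ 585.5 -382. ] [25.3 27. ] 73.1 [ 9.2 11.9 14.5] 97
yel
  px [363 207] [692.2 -58.5] [50.6 46.4] 83.0 [61.7 64.4 67.2] 324
  px [448 306] [ 449.8 -280.6] [26.3 27. ] 72.9 [ 8.9 12.1 14.8] 107
orange
chips
  px [282 230] [632.1 149.3] [  6.4 176.1] 84.1 [45.3 48.2 51. ] 173
  px [381 238] [ 619.2 -106.9] [  5.9 200.9] 84.1 [45.4 48.5 51.2] 158
  px [462 210] [ 700.7 -320.4] [36.  15.4] 11.1 [36.2 37.  40. ] 40
  px [468 208] [ 704.6 -336.1] [11.1 31.8] 84.3 [37.2 38.6 41.4] 20
  px [421 212] [ 689. -211.] [ 2.7 20. ] 53.8 [40.2 54.2 58. ] 10
  px [299 235] [620.8 103.3] [15.2  9.9] 50.5 [41.2 45.1 47.8] 24
  px [301 255] [567.4  96.6] [11.1 15.2] 3.9 [41.4 44.1 46.4] 31
  px [322 255] [569.3  43.6] [ 9.9 14.8] 43.5 [41.5 43.5 46.1] 26
  px [353 263] [550.2 -36.1] [10.5 16.6] 4.4 [41.8 44.7 46.7] 27
blade
  px [298 214] [677.
[... 2780 characters left out ...]
 866
  px [410 208] [ 587.8 -381.4] [37.7 83. ] 72.4 [ 8.1 11.1 13.5] 184
  px [488 213] [ 400.4 -538. ] [20.2 50.3] 82.9 [6.5 7.7 9.2] 25
  px [455 227] [ 429.9 -409.3] [39.6 83.4] 75.9 [ 7.7 10.4 13.1] 226
  px [424 243] [ 451.1 -281.5] [41.  82.5] 68.8 [ 7.6 10.2 12.7] 248
  px [285 288] [606.7 143.7] [ 47.3 282.4] 89.9 [11.5 33.5 46. ] 1172
  px [219 312] [609.1 317.5] [142.1  80.9] 1.6 [ 10.1  13.6 127.9] 1011
  px [267 362] [427.2 323.3] [90.1 28.9] 72.0 [ 17.3  40.5 120.4] 1076
  px [193 369] [555.6 443.8] [63.1 63.4] 41.6 [13.2 16.2 18.4] 580
peg
  px [223 299] [587.6 319.1] [15.7 99.1] 88.5 [ 99.4 128.2 131.8] 194
  px [263 349] [428.3 323.1] [46.3 16.6] 73.7 [ 94.9 115.3 123.3] 290
```

```bash
cat > go.py <<'E'
import sys,numpy as np
from plant import env
def go(x,y,z,yawdeg):
    s=env.get_state(); y0=s['eef_rot'][2]; p=s['position']
    dy=(yawdeg-np.degrees(y0)+180)%360-180
    d=np.array([x,y,z])-p
    a=np.radians(yawdeg); 
    print('t%.1f pos %s yaw %.2f rp %s'%(s['t'],np.round(p,4),np.degrees(y0),np.round(s['eef_rot'][:2],4)))
    print('wz total %.4f (>=%.1f rows); then tx %.4f ty %.4f tz %.4f (>=%.1f rows)'%(-dy/120,abs(dy)/10.7,(np.cos(a)*d[0]+np.sin(a)*d[1])/.8,(np.sin(a)*d[0]-np.cos(a)*d[1])/.8,-d[2]/.8,np.linalg.norm(d)/.0625))
if __name__=='__main__': go(*map(float,sys.argv[1:5]))
E
python3 - <<'E'
from meas import *
for n in('top','side'):
    z=np.load(n+'0.npz'); P=z['P']; X,Y,Z=P[...,0],P[...,1],P[...,2]
    st=(X>.5)&(X<.7)&(Y>.25)&(Y<.4)
    m=st&(Z>.118)
    for lo in np.arange(.53,.65,.01):
        k=m&(X>=lo)&(X<lo+.01)
        if k.sum(): print(n,round(lo,2),k.sum(),np.round(1e3*np.array([np.median(Y[k]),np.median(Z[k]),Y[k].min(),Y[k].max(),Z[k].max()]),1))
    print('foot',rect(P,st&(Z>.009)&(Z<.02)))
    m=(Y>.25)&(X<.5)&(X>.35)&(Z>.11)&(Y<.4); print('handle',rect(P,m))
E
python3 go.py .5 -.2 .3 60
```

```text
top 0.53 5 [316.6 135.8 314.  318.8 137.3]
top 0.54 14 [316.1 132.3 313.3 320.4 139.4]
top 0.55 13 [316.7 130.1 313.4 319.4 133.1]
top 0.56 12 [317.8 128.2 314.4 321.2 132.1]
top 0.57 14 [318.1 129.6 313.7 321.3 132.6]
top 0.58 17 [317.  128.9 314.6 322.1 133. ]
top 0.59 13 [317.8 128.6 314.7 322.3 132.6]
top 0.6 13 [317.8 131.2 315.3 321.1 133.5]
top 0.61 12 [318.7 129.1 315.7 321.8 134. ]
top 0.62 31 [317.8 131.  311.4 327.  134.2]
top 0.63 14 [318.7 131.5 311.9 324.7 134.3]
foot (array([638.3, 319.6]), array([80.3, 80.8]), 1.1, array([11. , 13.6, 16.7]), 677)
handle (array([427.3, 324. ]), array([46.9, 11.5]), 73.1, array([119.7, 123.6, 126.2]), 114)
side 0.53 6 [315.9 133.3 312.6 318.3 135.8]
side 0.54 9 [317.3 134.2 313.5 319.3 139.1]
side 0.55 16 [316.8 128.4 312.  320.9 132.5]
side 0.56 10 [318.3 128.8 314.9 320.6 131.3]
side 0.57 14 [318.1 128.6 313.5 321.3 131.7]
side 0.58 13 [317.8 128.1 313.6 321.2 130.3]
side 0.59 10 [317.1 129.8 314.9 320.7 130.9]
side 0.6 13 [318.1 128.2 314.  321.  131.6]
side 0.61 10 [317.9 128.  314.  320.6 130.1]
side 0.62 33 [320.  129.7 310.2 325.9 133.8]
side 0.63 13 [318.8 130.8 311.9 324.9 131.9]
foot (array([639.1, 318.4]), array([82. , 80.9]), 1.6, array([10.2, 12.6, 14.9]), 656)
handle (array([428.2, 323. ]), array([46.2, 16.6]), 73.7, array([112.3, 121.4, 124.1]), 181)
t0.1 pos [ 0.1574 -0.6045  0.2172] yaw 14.60 rp [-3.1402e+00  1.0000e-04]
wz total -0.3784 (>=4.2 rows); then tx 0.6520 ty 0.1181 tz -0.1035 (>=8.6 rows)
```

```bash
python3 -m pendant '0 0 -.02 0 0 -.0757 -1;0 0 -.02 0 0 -.0757 -1;0 0 -.02 0 0 -.0757 -1;0 0 -.02 0 0 -.0757 -1;0 0 -.02 0 0 -.0757 -1' 60 && python3 -m pendant '.065 .012 0 0 0 0 -1;.065 .012 0 0 0 0 -1;.065 .012 0 0 0 0 -1;.065 .012 0 0 0 0 -1;.065 .012 0 0 0 0 -1;.065 .012 0 0 0 0 -1;.065 .012 0 0 0 0 -1;.065 .012 0 0 0 0 -1'; python3 go.py .428 .3237 .26 73.3
```

```text
t: 0.72
position: [0.1575, -0.6046, 0.298]
eef_rot: [-3.141, -0.001, 1.053]
force: [-0.5, -0.3, -1.2]
opening: 0.0854
finger_force: 0.0
t: 1.72
position: [0.4327, -0.2814, 0.2977]
eef_rot: [-3.141, 0.0, 1.047]
force: [0.6, -0.5, 0.1]
opening: 0.0854
finger_force: 0.0
t1.7 pos [ 0.4327 -0.2814  0.2977] yaw 60.01 rp [-3.1414e+00  3.0000e-04]
wz total -0.1108 (>=1.2 rows); then tx 0.7228 ty -0.2229 tz 0.0472 (>=9.7 rows)
```

```bash
python3 -m pendant '0 0 0 0 0 -.0554 -1;0 0 0 0 0 -.0554 -1;.0602 -.0186 .0039 0 0 0 -1;.0602 -.0186 .0039 0 0 0 -1;.0602 -.0186 .0039 0 0 0 -1;.0602 -.0186 .0039 0 0 0 -1;.0602 -.0186 .0039 0 0 0 -1;.0602 -.0186 .0039 0 0 0 -1' && python3 -m pendant '.0602 -.0186 .0039 0 0 0 -1;.0602 -.0186 .0039 0 0 0 -1;.0602 -.0186 .0039 0 0 0 -1;.0602 -.0186 .0039 0 0 0 -1;.0602 -.0186 .0039 0 0 0 -1;.0602 -.0186 .0039 0 0 0 -1;0 0 0 0 0 0 -1'; python3 go.py .428 .3237 .098 73.3
python3 - <<'E'
from meas import *
im,d,P=snap('wrist')
X,Y,Z=P[...,0],P[...,1],P[...,2]
print(rect(P,(Z>.11)&(Z<.135)&(abs(X-.428)<.06)&(abs(Y-.324)<.06)), rect(P,(Z>.025)&(Z<.045)&(abs(X-.428)<.08)&(abs(Y-.324)<.08)))
E
```

```text
t: 2.72
position: [0.429, 0.0212, 0.2789]
eef_rot: [3.141, 0.001, 1.28]
force: [0.9, 0.9, 0.0]
opening: 0.0853
finger_force: 0.0
t: 3.6
position: [0.4243, 0.3262, 0.2595]
eef_rot: [-3.138, -0.001, 1.287]
force: [0.5, 0.3, -0.4]
opening: 0.085
finger_force: 0.0
t3.6 pos [0.4243 0.3262 0.2595] yaw 73.75 rp [-3.1377e+00 -1.1000e-03]
wz total 0.0037 (>=0.0 rows); then tx -0.0016 ty 0.0054 tz 0.2018 (>=2.6 rows)
(array([430. , 324.9]), array([46., 12.]), 73.6, array([119.6, 120.5, 121.5]), 664) (array([430.4, 325. ]), array([89.4, 25.5]), 73.4, array([31.4, 32.6, 33.6]), 978)
```

```bash
python3 -m pendant '0 .0065 .04 0 0 .002 -1;0 0 .045 0 0 0 -1;0 0 .045 0 0 0 -1;0 0 .04 0 0 0 -1;0 0 .031 0 0 0 -1;0 0 0 0 0 0 -1' && python3 go.py .4293 .3245 .098 73.5
```

```text
t: 4.4
position: [0.4318, 0.3181, 0.0984]
eef_rot: [-3.14, 0.003, 1.273]
force: [-0.7, 0.1, -0.3]
opening: 0.0855
finger_force: 0.0
t4.4 pos [0.4318 0.3181 0.0984] yaw 72.96 rp [-3.1404e+00  2.9000e-03]
wz total -0.0045 (>=0.1 rows); then tx 0.0067 ty -0.0052 tz 0.0005 (>=0.1 rows)
```

```bash
python3 -m pendant '.0067 -.0052 .0005 0 0 -.004 -1;0 0 0 0 0 0 -1;0 0 0 0 0 0 1;0 0 0 0 0 0 1;0 0 0 0 0 0 1;0 0 0 0 0 0 1;0 0 0 0 0 0 1;0 0 0 0 0 0 1' 90;  python3 -m pendant '0 0 0 0 0 0 1;0 0 0 0 0 0 1;0 0 0 0 0 0 1;0 0 0 0 0 0 1'; python3 go.py .4293 .3245 .098 73.5
```

```text
t: 5.4
position: [0.4297, 0.327, 0.0996]
eef_rot: [3.141, -0.0, 1.284]
force: [-0.1, -0.6, 4.3]
opening: 0.0086
finger_force: 89.8
t: 5.9
position: [0.4297, 0.327, 0.0995]
eef_rot: [3.141, -0.0, 1.284]
force: [0.7, -0.1, 5.6]
opening: 0.009
finger_force: 90.0
t5.9 pos [0.4297 0.327  0.0995] yaw 73.55 rp [ 3.1411e+00 -4.0000e-04]
wz total 0.0004 (>=0.0 rows); then tx -0.0031 ty 0.0004 tz 0.0019 (>=0.0 rows)
```

```bash
python3 -m pendant '0 0 -.05 0 0 0 1;0 0 -.06 0 0 -.044 1;0 0 -.06 0 0 -.043 1;0 0 0 0 0 0 1'; python3 go.py .653 .0914 .165 84
```

```text
t: 6.4
position: [0.4301, 0.328, 0.2378]
eef_rot: [3.138, -0.003, 1.467]
force: [-0.9, -0.9, -2.2]
opening: 0.0087
finger_force: 89.0
t6.4 pos [0.4301 0.328  0.2378] yaw 84.05 rp [ 3.1384e+00 -2.6000e-03]
wz total 0.0004 (>=0.0 rows); then tx -0.2650 ty 0.3081 tz 0.0910 (>=5.3 rows)
```

```bash
python3 -m pendant '-.0378 .044 .004 0 0 0 1;-.0378 .044 .004 0 0 0 1;-.0378 .044 .004 0 0 0 1;-.0378 .044 .004 0 0 0 1;-.0378 .044 .004 0 0 0 1;-.0378 .044 .004 0 0 0 1;-.0378 .044 .004 0 0 0 1;0 0 0 0 0 0 1';python3 -m pendant '0 0 0 0 0 0 1;0 0 0 0 0 0 1'; python3 go.py .653 .0914 .1355 84
python3 - <<'E'
from meas import *
im,d,P=snap('wrist','w1.png')
z=P[...,2];g=(im[...,1]>im[...,0]*1.3)&(im[...,1]>40)
print('bed z',np.nanmedian(z[g]))
im,d,P=snap('top')
X,Y,Z=P[...,0],P[...,1],P[...,2]
m=(X<.7)&(X>.58)&(Z>.03)&(Z<.08)&(im.max(-1)<60)&(abs(Y-.09)<.08)
print(rect(P,m))
E
```

```text
t: 7.4
position: [0.6535, 0.0858, 0.2093]
eef_rot: [-3.138, 0.002, 1.459]
force: [-0.4, 1.4, -1.5]
opening: 0.0088
finger_force: 89.0
t: 7.65
position: [0.6514, 0.0918, 0.2125]
eef_rot: [-3.141, 0.0, 1.468]
force: [-0.3, 0.6, -1.3]
opening: 0.0093
finger_force: 89.0
t7.7 pos [0.6514 0.0918 0.2125] yaw 84.10 rp [-3.1409e+00  1.0000e-04]
wz total 0.0009 (>=0.0 rows); then tx -0.0003 ty 0.0020 tz 0.0962 (>=1.2 rows)
bed z 0.0337121227662277
(array([623.5,  96. ]), array([84.2, 83. ]), 1.2, array([33.9, 36.6, 39.6]), 492)
```

View pics/w1.png

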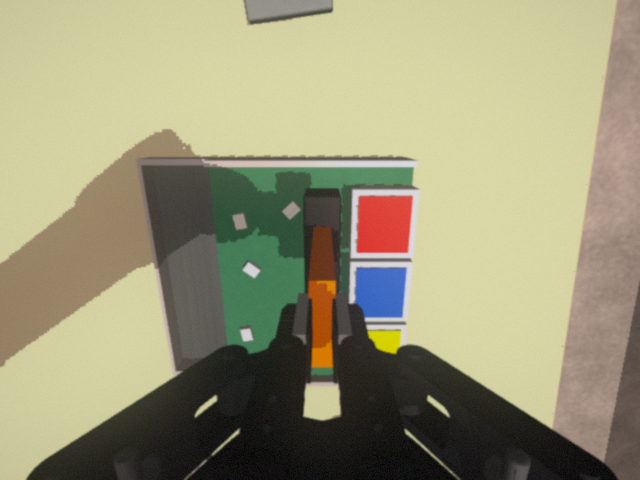

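The wrist view shows the blade at (322,210), between the hindmost chip (291,210) and the housings. The other three chips are at (239,221), (251,269) and (247,334).

```bash
python3 -m pendant '0 .002 .03 0 0 0 1;0 0 .03 0 0 0 1;0 0 .02 0 0 0 1;0 0 .0155 0 0 0 1;0 0 0 0 0 0 1;0 0 0 0 0 0 1;0 0 0 0 0 0 1'; python3 go.py .653 .0914 .1355 84
```

```text
t: 8.62
position: [0.6542, 0.0904, 0.1371]
eef_rot: [3.141, -0.0, 1.466]
force: [-0.4, 0.3, -2.3]
opening: 0.0093
finger_force: 89.0
t8.6 pos [0.6542 0.0904 0.1371] yaw 83.99 rp [ 3.1407e+00 -1.0000e-04]
wz total -0.0001 (>=0.0 rows); then tx 0.0011 ty -0.0016 tz 0.0020 (>=0.0 rows)
```

```bash
python3 -m pendant '0 0 .0015 0 0 0 1;0 -.0125 0 0 0 0 1;0 -.0125 0 0 0 0 1;0 -.0125 0 0 0 0 1;0 -.0125 0 0 0 0 1;0 -.0125 0 0 0 0 1;0 -.0125 0 0 0 0 1;0 -.0125 0 0 0 0 1' && python3 -m pendant '0 -.01 0 0 0 0 1;0 -.01 0 0 0 0 1;0 -.01 0 0 0 0 1;0 -.01 0 0 0 0 1;0 -.01 0 0 0 0 1;0 -.01 0 0 0 0 1;0 -.005 0 0 0 0 1;0 0 0 0 0 0 1'; python3 go.py .653 .0914 .1355 84
```

```text
t: 9.62
position: [0.5836, 0.0978, 0.1353]
eef_rot: [3.141, 0.0, 1.466]
force: [0.5, 0.3, -2.5]
opening: 0.009
finger_force: 89.0
t: 10.62
position: [0.5325, 0.1031, 0.1354]
eef_rot: [3.141, 0.0, 1.466]
force: [-0.3, -0.3, -1.8]
opening: 0.0086
finger_force: 89.0
t10.6 pos [0.5325 0.1031 0.1354] yaw 84.00 rp [3.1413e+00 3.0000e-04]
wz total -0.0000 (>=0.0 rows); then tx 0.0013 ty 0.1514 tz -0.0002 (>=1.9 rows)
```

```bash
python3 -m pendant '0 0 -.0375 0 0 0 1;-.035 .02 0 0 0 0 1;-.035 .045 0 0 0 0 1;0 .0425 0 0 0 0 1;0 0 .02 0 0 0 1;0 0 .0175 0 0 0 1;0 0 0 0 0 0 1;0 0 0 0 0 0 1' && python3 -m pendant '0 -.0125 0 0 0 0 1;0 -.0125 0 0 0 0 1;0 -.0125 0 0 0 0 1;0 -.0125 0 0 0 0 1;0 -.0125 0 0 0 0 1;0 -.0125 0 0 0 0 1;0 -.01 0 0 0 0 1;0 -.01 0 0 0 0 1' && python3 -m pendant '0 -.0075 0 0 0 0 1;0 -.005 0 0 0 0 1;0 0 0 0 0 0 1;0 0 -.0375 0 0 0 1;0 0 0 0 0 0 1'; python3 go.py .5969 .0236 .1355 84
python3 - <<'E'
from look import *
snap('wrist','w2.png')
E
```

```text
t: 11.62
position: [0.6115, 0.0386, 0.1349]
eef_rot: [-3.141, 0.001, 1.467]
force: [-0.0, 0.6, -1.1]
opening: 0.0091
finger_force: 89.0
t: 12.62
position: [0.5362, 0.0464, 0.1353]
eef_rot: [3.141, 0.0, 1.466]
force: [-0.1, -0.1, -2.0]
opening: 0.009
finger_force: 89.0
t: 13.25
position: [0.5281, 0.0478, 0.1669]
eef_rot: [3.138, -0.001, 1.466]
force: [-0.1, -0.9, -1.6]
opening: 0.0086
finger_force: 89.0
t13.2 pos [0.5281 0.0478 0.1669] yaw 83.99 rp [ 3.1383e+00 -5.0000e-04]
wz total -0.0001 (>=0.0 rows); then tx -0.0211 ty 0.0887 tz 0.0393 (>=1.3 rows)
```

View pics/w2.png

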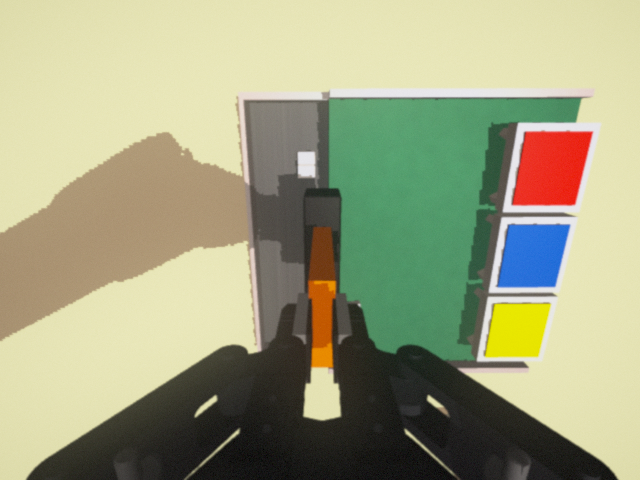

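The left half of the bed is clean. The first two chips are in the gutter at (306,164), and the last stroke goes to the right.

```bash
python3 -m pendant '-.05 .03 0 0 0 0 1;-.051 .03 0 0 0 0 1;0 .035 0 0 0 0 1;0 0 .02 0 0 0 1;0 0 .0175 0 0 0 1;0 0 0 0 0 0 1;0 0 0 0 0 0 1' && python3 -m pendant '0 -.0125 0 0 0 0 1;0 -.0125 0 0 0 0 1;0 -.0125 0 0 0 0 1;0 -.0125 0 0 0 0 1;0 -.0125 0 0 0 0 1;0 -.01 0 0 0 0 1;0 -.01 0 0 0 0 1;0 -.01 0 0 0 0 1' && python3 -m pendant '0 -.0075 0 0 0 0 1;0 -.0025 0 0 0 0 1;0 0 0 0 0 0 1;0 0 -.05 0 0 0 1;0 .05 -.07 0 0 0 1;0 .05 0 0 0 0 1;0 0 0 0 0 0 1;0 0 0 0 0 0 1'
python3 - <<'E'
from meas import *
im,d,P=snap('top','t2.png')
cv2.imwrite('pics/t2c.png',cv2.cvtColor(cv2.resize(im[170:330,250:420],None,fx=3,fy=3),cv2.COLOR_RGB2BGR))
E
python3 go.py .46 .318 .23 91.5
```

```text
t: 14.18
position: [0.5932, -0.0403, 0.1347]
eef_rot: [-3.141, 0.0, 1.467]
force: [0.2, -0.1, -1.2]
opening: 0.0089
finger_force: 89.1
t: 15.18
position: [0.5198, -0.0331, 0.1353]
eef_rot: [3.142, 0.0, 1.466]
force: [-0.3, -0.1, -1.8]
opening: 0.0086
finger_force: 89.0
t: 16.18
position: [0.5879, -0.0396, 0.2256]
eef_rot: [-3.141, -0.001, 1.467]
force: [-0.3, -0.2, -2.0]
opening: 0.0085
finger_force: 89.0
t16.2 pos [ 0.5876 -0.0398  0.2259] yaw 84.04 rp [-3.1409 -0.    ]
wz total -0.0622 (>=0.7 rows); then tx 0.4513 ty -0.1478 tz -0.0052 (>=6.1 rows)
```

View pics/t2c.png

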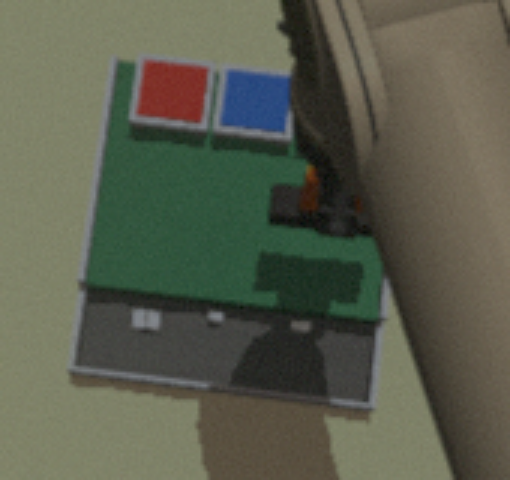

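All four chips lie in the gutter, at crop pixels (146,319) for a pair, (215,317) and (301,325), and the bed is clean. Next is hanging the scraper.

```bash
python3 -m pendant '0 -.04 0 0 0 -.031 1;.0565 -.0185 0 0 0 -.0312 1;.0565 -.0185 0 0 0 0 1;.0565 -.0185 0 0 0 0 1;.0565 -.0185 0 0 0 0 1;.0565 -.0185 0 0 0 0 1;.0565 -.0185 0 0 0 0 1;.0565 -.0185 0 0 0 0 1' && python3 -m pendant '.056 0 0 0 0 0 1;0 0 .035 0 0 0 1;0 0 .035 0 0 0 1;0 0 0 0 0 0 1;0 0 0 0 0 0 1'; python3 go.py .48 .318 .166 91.5
python3 - <<'E'
from meas import *
for n in('top','side'):
    im,d,P=snap(n,n+'3.png'); X,Y,Z=P[...,0],P[...,1],P[...,2]; h=cv2.cvtColor(im,cv2.COLOR_RGB2HSV)
    reg=(X>.38)&(X<.53)&(Y>.2)&(Y<.45)
    print(n,rect(P,reg&(h[...,2]<60)&(Z<.13)&(Z>.06)), rect(P,reg&(h[...,0]>5)&(h[...,0]<18)&(h[...,1]>140)))
E
```

```text
t: 17.23
position: [0.4467, 0.2783, 0.2262]
eef_rot: [3.14, 0.002, 1.596]
force: [0.5, -0.3, -2.0]
opening: 0.0087
finger_force: 89.0
t: 17.85
position: [0.4468, 0.3225, 0.1713]
eef_rot: [3.14, -0.0, 1.596]
force: [-0.4, 0.5, -1.4]
opening: 0.009
finger_force: 89.0
t17.9 pos [0.4468 0.3225 0.1713] yaw 91.45 rp [ 3.1403e+00 -2.0000e-04]
wz total -0.0004 (>=0.0 rows); then tx -0.0067 ty 0.0414 tz 0.0067 (>=0.5 rows)Traceback (most recent call last):
  File "<stdin>", line 5, in <module>
  File "meas.py", line 4, in rect
    (c,s,a)=cv2.minAreaRect((p[:,:2]*1000).astype(np.float32)); return np.round(c,1),np.round(s,1),round(a,1),np.round(np.percentile(p[:,2],[10,50,90])*1000,1),len(p)
                                                                                                                       ~~~~~~~~~~~~~^^^^^^^^^^^^^^^^^^^
    return _quantile_unchecked(
        a, q, axis, out, overwrite_input, method, keepdims, weights)
    return _ureduce(a,
                    func=_quantile_ureduce_func,
    ...<5 lines>...
                    overwrite_input=overwrite_input,
                    method=method)
    r = func(a, **kwargs)
    result = _quantile(arr,
                       quantiles=q,
    ...<2 lines>...
                       out=out,
                       weights=wgt)
    slices_having_nans = np.isnan(arr[-1, ...])
                                  ~~~^^^^^^^^^
IndexError: index -1 is out of bounds for axis 0 with size 0
```

```bash
python3 -m pendant '0 .02 .0067 0 0 0 1;0 .021 0 0 0 0 1;0 0 0 0 0 0 1;0 0 0 0 0 0 1'
python3 - <<'E'
from meas import *
for n in('side','wrist'):
    im,d,P=snap(n,n+'4.png'); X,Y,Z=P[...,0],P[...,1],P[...,2]; h=cv2.cvtColor(im,cv2.COLOR_RGB2HSV)
    o=(h[...,0]>5)&(h[...,0]<20)&(h[...,1]>140)&(Z>.08)&(abs(Y-.32)<.1)
    reg=(X>.42)&(X<.525)&(Y>.2)&(Y<.45)
    for nm,m in (('blade',reg&(h[...,2]<70)&(Z<.112)&(Z>.06)),('or',o),('peg',(X>.535)&(X<.62)&(abs(Y-.318)<.02)&(Z>.12)&(Z<.145))):
        if m.sum()>9: print(n,nm,*rect(P,m))
E
python3 go.py .584 .3205 .166 91.5
python3 -c "
import cv2;a=cv2.imread('pics/side4.png')[230:410,140:360];b=cv2.imread('pics/wrist4.png')
cv2.imwrite('pics/c4.png',cv2.hconcat([cv2.resize(a,(440,360)),cv2.resize(b,(355,360))][:2]))"
```

```text
t: 18.4
position: [0.4791, 0.3236, 0.1647]
eef_rot: [-3.141, -0.0, 1.597]
force: [-0.4, 0.6, -2.6]
opening: 0.009
finger_force: 89.0
side blade [476.5 322.5] [25.1 86. ] 1.9 [ 74.5  94.5 100.4] 499
side or [472.7 328.3] [62.6 23.3] 84.8 [100.8 139.4 178.4] 470
side peg [578.  316.9] [83.9  8.5] 1.3 [125.6 128.7 132.2] 102
wrist blade [480.  330.2] [24.4 72.9] 1.9 [90.  97.6 98.5] 1322
wrist or [477.8 321.8] [ 51.2 124.3] 82.8 [137.5 185.5 212. ] 3525
wrist peg [579.1 317.9] [81.9  8.9] 1.2 [124.5 127.1 129.2] 1624
t18.5 pos [0.4789 0.3236 0.1648] yaw 91.50 rp [-3.1415  0.    ]
wz total 0.0000 (>=0.0 rows); then tx -0.0073 ty 0.1313 tz -0.0015 (>=1.7 rows)
```

View pics/c4.png

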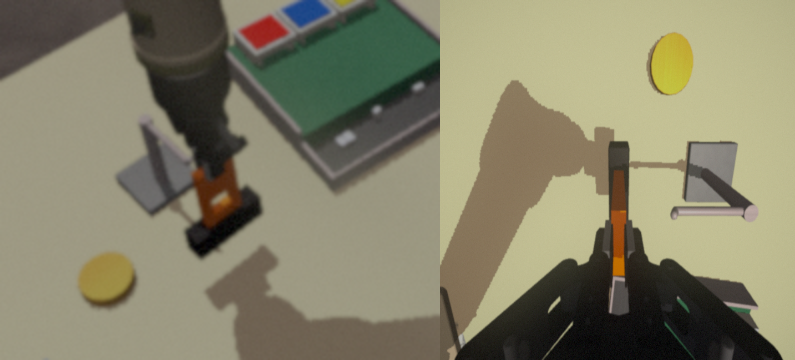

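The side crop shows the orange handle and its eye at (215,195) just in front of the peg tip, which is near (190,165). The wrist crop agrees, so I'm threading the peg now.

```bash
python3 -m pendant '-.007 0 -.002 0 0 0 1;0 0 0 0 0 0 1;0 .02 0 0 0 0 1;0 .02 0 0 0 0 1;0 .02 0 0 0 0 1;0 .02 0 0 0 0 1;0 0 0 0 0 0 1;0 0 0 0 0 0 1'&&python3 -m pendant '0 .02 0 0 0 0 1;0 .02 0 0 0 0 1;0 .0113 0 0 0 0 1;0 0 0 0 0 0 1;0 0 0 0 0 0 1'; python3 go.py .584 .3205 .153 91.5
```

```text
t: 19.5
position: [0.5432, 0.3196, 0.1661]
eef_rot: [-3.141, -0.0, 1.597]
force: [-0.1, 0.9, -1.6]
opening: 0.0087
finger_force: 89.0
t: 20.12
position: [0.5838, 0.3207, 0.1664]
eef_rot: [-3.141, 0.0, 1.597]
force: [0.1, 0.2, -2.2]
opening: 0.009
finger_force: 89.0
t20.1 pos [0.5838 0.3207 0.1664] yaw 91.50 rp [-3.1413e+00  1.0000e-04]
wz total 0.0000 (>=0.0 rows); then tx -0.0002 ty 0.0003 tz 0.0167 (>=0.2 rows)
```

```bash
python3 -m pendant '0 0 .008 0 0 0 1;0 0 .006 0 0 0 1;0 0 .002 0 0 0 1;0 0 0 0 0 0 1;0 0 0 0 0 0 1'; python3 -m pendant '0 0 .002 0 0 0 1;0 0 0 0 0 0 1;0 0 0 0 0 0 1'
```

```text
t: 20.75
position: [0.5845, 0.3203, 0.1536]
eef_rot: [-3.142, 0.0, 1.596]
force: [-0.3, -0.6, -0.2]
opening: 0.009
finger_force: 89.1
t: 21.12
position: [0.5847, 0.3207, 0.1533]
eef_rot: [3.14, -0.0, 1.596]
force: [-1.6, -2.4, 7.5]
opening: 0.0089
finger_force: 90.4
```

```bash
python3 -m pendant '0 0 -.0015 0 0 0 1;0 0 0 0 0 0 1;0 0 0 0 0 0 .4;0 0 0 0 0 0 .4;0 0 0 0 0 0 .4;0 0 0 0 0 0 .4;0 0 0 0 0 0 .4'; python3 -m pendant '0 0 -.01 0 0 0 .4;0 0 -.02 0 0 0 .4;0 0 -.04 0 0 0 .4;0 0 -.06 0 0 0 .4;0 0 -.06 0 0 0 -.2;0 0 0 0 0 0 -.2;0 0 0 0 0 0 -.2'
python3 - <<'E'
from meas import *
im,d,P=snap('side','side5.png');im2,d,P=snap('wrist')
a=im[230:410,140:360]
o=np.hstack([cv2.resize(a,(440,360)),cv2.resize(im2,(355,360))]);cv2.imwrite('pics/c5.png',o[...,::-1])
E
python3 go.py .43 .2 .35 60
```

```text
t: 22.0
position: [0.5845, 0.3204, 0.1531]
eef_rot: [3.142, 0.0, 1.596]
force: [-0.1, -0.2, -0.1]
opening: 0.0256
finger_force: 0.0
t: 22.88
position: [0.5844, 0.3205, 0.3056]
eef_rot: [3.141, -0.0, 1.596]
force: [1.4, -0.6, 0.0]
opening: 0.0513
finger_force: 0.0
t23.0 pos [0.5843 0.32   0.3044] yaw 91.46 rp [-3.1406e+00  9.0000e-04]
wz total 0.2622 (>=2.9 rows); then tx -0.2264 ty -0.0921 tz -0.0571 (>=3.2 rows)
```

View pics/c5.png

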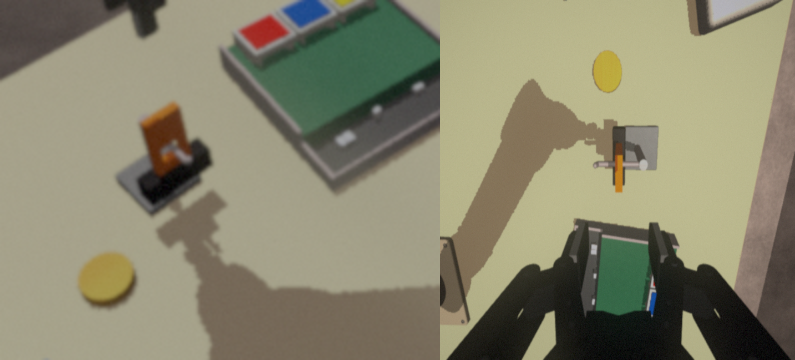

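The scraper hangs on the peg: its handle is at (165,140) in the side crop, with the peg through the eye and nothing below touching. Next I move to the plates.

```bash
python3 -m pendant '-.0578 -.0104 0 0 0 0 -.2;-.0578 -.0104 0 0 0 0 -.2;-.0578 -.0104 0 0 0 0 -.2;-.0578 -.0104 0 0 0 0 -.2;-.0578 -.0104 0 0 0 0 -.2;-.0578 -.0104 0 0 0 0 -.2;-.0578 -.0104 0 0 0 0 -.2' && python3 -m pendant '-.0578 -.0104 0 0 0 0 -.2;-.0578 -.0104 0 0 0 0 -.2;-.0578 -.0104 0 0 0 0 -.2;-.0578 -.0104 0 0 0 0 -.2;-.0578 -.0104 0 0 0 0 -.2;-.0578 -.0104 0 0 0 0 -.2;-.0578 -.0104 0 0 0 0 -.2'&& python3 -m pendant '0 0 0 0 0 .083 -.2;0 0 0 0 0 .083 -.2;0 0 0 0 0 .083 -.2;0 0 0 0 0 .083 -.2;0 0 0 0 0 .083 -.2;0 0 0 0 0 .083 -.2;0 0 0 0 0 .083 -.2;0 0 0 0 0 .083 -.2'&& python3 -m pendant '0 0 0 0 0 .083 -.2;0 0 0 0 0 .083 -.2;0 0 0 0 0 .083 -.2;0 0 0 0 0 0 -.2;0 0 0 0 0 0 -.2'
cat > plates.py <<'E'
from meas import *
import sys
n=sys.argv[1]; im,d,P=snap(n,sys.argv[2] if len(sys.argv)>2 else None)
X,Y,Z=P[...,0],P[...,1],P[...,2]; h=cv2.cvtColor(im,cv2.COLOR_RGB2HSV); H,S,V=[h[...,i].astype(int) for i in range(3)]
roi=(X>.25)&(X<.8)&(Y>-.6)&(Y<-.13)
print('objects');comps(P,roi&(Z>.0055)&(Z<.018),150)
for nm,(a,b) in dict(red=(0,4),blue=(105,125),yel=(24,34)).items():
    print(nm);comps(P,roi&(H>=a)&(H<=b)&(S>150)&(V>60)&(Z>.003)&(Z<.03),20)
E
python3 plates.py wrist w6.png; python3 plates.py side
```

```text
t: 23.85
position: [0.5337, -0.0065, 0.3044]
eef_rot: [-3.14, 0.0, 1.596]
force: [0.2, 0.8, 0.4]
opening: 0.051
finger_force: 0.0
t: 24.72
position: [0.4836, -0.3313, 0.3044]
eef_rot: [-3.14, -0.001, 1.596]
force: [-0.2, -0.1, 0.4]
opening: 0.0512
finger_force: 0.0
t: 25.72
position: [0.484, -0.3297, 0.3042]
eef_rot: [-3.14, 0.001, 0.2]
force: [-0.4, -0.1, -0.4]
opening: 0.0513
finger_force: 0.0
t: 26.35
position: [0.4843, -0.3297, 0.3048]
eef_rot: [-3.141, 0.001, -0.312]
force: [-0.3, -0.4, -0.4]
opening: 0.0513
finger_force: 0.0
objects
  px [337 104] [ 588.9 -382.3] [35.5 79.3] 72.1 [ 7.7  8.9 10. ] 1959
  px [524 169] [ 435.6 -594.7] [23.9 11. ] 4.2 [ 7.9 12.1 13.3] 162
  px [388 214] [ 432.3 -408. ] [36.  80.1] 74.8 [7.5 8.6 9.8] 1456
  px [296 227] [ 453.6 -279.2] [35.6 80.1] 71.3 [7.7 8.7 9.8] 1406
red
  px [388 215] [ 432.1 -408.1] [28.6 28.3] 75.0 [ 8.   9.  10.2] 405
blue
  px [337 105] [ 588.6 -382.2] [25.4 25.9] 72.7 [ 8.2  9.2 10.4] 390
yel
  px [296 228] [ 453.6 -279.1] [27.3 27.3] 71.5 [ 7.9  9.2 10.1] 378
objects
  px [509 215] [ 347.1 -565.8] [192.8  70.4] 1.9 [5.8 7.  9.6] 429
  px [410 208] [ 586.3 -380.2] [40.7 84.4] 75.0 [ 7.1 10.3 13. ] 193
  px [455 228] [ 430.8 -407.5] [40.4 82.7] 76.1 [ 7.7 10.4 12.8] 232
  px [424 244] [ 450.7 -280.2] [40.6 84.8] 68.8 [ 7.6 10.3 13.2] 254
red
  px [455 227] [ 430.  -407.6] [26.7 23. ] 82.5 [ 9.  10.7 12.7] 42
blue
  px [410 207] [ 586.2 -381.2] [20.1 21.8] 87.8 [ 8.9 11.3 13. ] 26
yel
  px [424 243] [ 450.3 -279.8] [25.6 22.5] 77.2 [ 9.3 11.1 13.4] 44
```

View pics/w6.png

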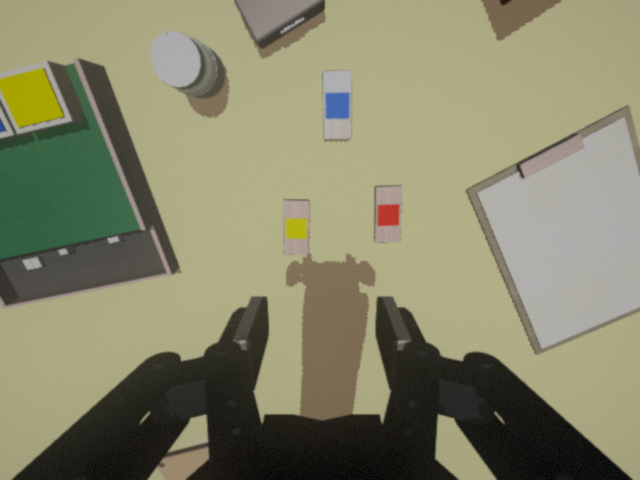

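The wrist view shows all three plates undisturbed: yellow at (296,228), red at (388,214) and blue at (337,105). I'm starting with yellow.

```bash
python3 go.py .4271 -.2702 .06 -18.6
```

```text
t26.4 pos [ 0.4844 -0.3297  0.3049] yaw -17.96 rp [-3.1414e+00  4.0000e-04]
wz total 0.0054 (>=0.1 rows); then tx -0.0916 ty -0.0477 tz 0.3062 (>=4.1 rows)
```

```bash
python3 -m pendant '0 0 .05 0 0 .0054 -.4;-.0305 -.0159 .05 0 0 0 -.4;-.0305 -.0159 .05 0 0 0 -.4;-.0306 -.0159 .05 0 0 0 -.4;0 0 .05 0 0 0 -.4;0 0 .05 0 0 0 -.4;0 0 0 0 0 0 -.4;0 0 0 0 0 0 -.4';  python3 -m pendant '0 0 0 0 0 0 -.4;0 0 0 0 0 0 -.4'; python3 plates.py wrist; python3 go.py .4271 -.2702 .014 -18.6
```

```text
t: 27.45
position: [0.4283, -0.2703, 0.0666]
eef_rot: [3.141, -0.001, -0.326]
force: [-0.4, 0.0, 0.3]
opening: 0.0597
finger_force: 0.0
t: 27.7
position: [0.428, -0.2705, 0.0663]
eef_rot: [3.141, -0.002, -0.327]
force: [-0.1, -0.3, -0.6]
opening: 0.0596
finger_force: 0.0
objects
  px [425   5] [ 551.4 -370.8] [36.3  4.5] 71.8 [7.  8.5 9.6] 626
  px [526 186] [ 431.7 -408. ] [37.6 80.1] 74.7 [7.7 8.7 9.6] 7204
  px [325 219] [ 452.9 -279.6] [36.1 80.5] 70.7 [7.9 8.8 9.7] 6368
red
  px [526 190] [ 431.4 -408.1] [31.3 29.9] 74.4 [8.3 9.1 9.9] 2133
blue
yel
  px [325 222] [ 452.8 -279.8] [29.1 29.3] 70.9 [ 8.4  9.2 10. ] 1903
t27.8 pos [ 0.4278 -0.2705  0.066 ] yaw -18.75 rp [ 3.1409e+00 -1.3000e-03]
wz total -0.0012 (>=0.0 rows); then tx -0.0010 ty -0.0000 tz 0.0650 (>=0.8 rows)
```

```bash
python3 -m pendant '-.0015 0 .025 0 0 .002 -.4;0 0 .025 0 0 0 -.4;0 0 .013 0 0 0 -.4;0 0 0 0 0 0 -.4;0 0 0 0 0 0 -.4;0 0 0 0 0 0 1;0 0 0 0 0 0 1;0 0 0 0 0 0 1' 100;python3 -m pendant '0 0 0 0 0 0 1;0 0 0 0 0 0 1;0 0 0 0 0 0 1;0 0 0 0 0 0 1'; python3 go.py .4271 -.2702 .014 -18.6
```

```text
t: 28.75
position: [0.4264, -0.2698, 0.015]
eef_rot: [3.141, -0.0, -0.331]
force: [-0.2, 0.0, 0.5]
opening: 0.0053
finger_force: 0.0
t: 29.25
position: [0.4263, -0.2697, 0.0148]
eef_rot: [3.142, -0.0, -0.331]
force: [-0.1, -0.1, -0.5]
opening: 0.0003
finger_force: 0.0
t29.2 pos [ 0.4263 -0.2697  0.0148] yaw -18.98 rp [ 3.1415 -0.    ]
wz total -0.0032 (>=0.0 rows); then tx 0.0012 ty 0.0003 tz 0.0010 (>=0.0 rows)
```

```bash
python3 plates.py wrist w7.png;python3 plates.py top
```

```text
objects
  px [587 195] [ 431.7 -407.8] [38.2 80.4] 75.0 [7.7 8.7 9.6] 12323
  px [326 238] [ 453.3 -279.8] [36.1 79.8] 70.8 [8.  8.8 9.7] 9606
red
  px [590 201] [ 431.5 -408.3] [32.1 29.9] 74.8 [8.3 9.1 9.9] 3641
blue
yel
  px [326 244] [ 452.8 -279.7] [29.6 30.4] 70.9 [ 8.4  9.2 10. ] 3196
objects
  px [555 210] [ 714.3 -575.9] [171.5   6.7] 14.8 [ 6.9 11.8 16.7] 162
  px [484 254] [ 587.8 -382.4] [44.1 85.1] 73.1 [ 8.2 11.5 14.4] 418
  px [562 351] [ 346.7 -561.7] [193.3  76.7] 0.1 [ 6.1  8.  11. ] 1513
red
blue
  px [485 255] [ 585.6 -381.7] [26.2 26.1] 72.4 [ 9.  11.8 14.5] 95
yel
```

View pics/w7.png

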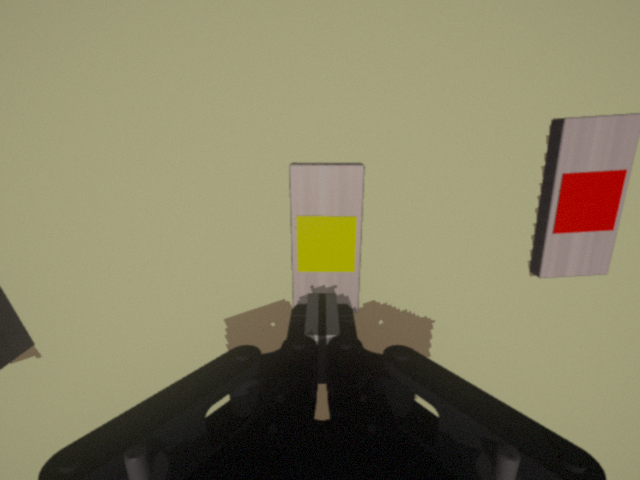

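Run:
```python
from look import *
from scipy.spatial.transform import Rotation as R
s=env.get_state(); im,d,P=snap('wrist')
T=R.from_euler('xyz',s['eef_rot']).as_matrix(); Q=(P-s['position'])@T
print(env.camera_info('wrist')['camera_matrix'][0])
for v in range(280,345,4): print(v,[tuple(np.round(Q[v,u]*1e3).astype(int)) if d[v,u]>0 else None for u in (308,316,322,330,338)], im[v,322])
```

```text
[331.77024514   0.         321.68893693]
280 [(np.int64(8), np.int64(-9), np.int64(7)), (np.int64(9), np.int64(-4), np.int64(5)), (np.int64(8), np.int64(-1), np.int64(6)), (np.int64(8), np.int64(3), np.int64(7)), (np.int64(8), np.int64(7), np.int64(6))] [162 146 139]
284 [(np.int64(6), np.int64(-9), np.int64(7)), (np.int64(6), np.int64(-4), np.int64(6)), (np.int64(6), np.int64(-1), np.int64(6)), (np.int64(6), np.int64(3), np.int64(6)), (np.int64(7), np.int64(7), np.int64(4))] [156 141 132]
288 [(np.int64(3), np.int64(-9), np.int64(7)), (np.int64(4), np.int64(-4), np.int64(5)), (np.int64(3), np.int64(-1), np.int64(7)), (np.int64(4), np.int64(3), np.int64(6)), (np.int64(4), np.int64(7), np.int64(5))] [102  93  82]
292 [(np.int64(1), np.int64(-9), np.int64(7)), (np.int64(1), np.int64(-4), np.int64(6)), (np.int64(1), np.int64(-1), np.int64(6)), (np.int64(1), np.int64(3), np.int64(6)), (np.int64(1), np.int64(7), np.int64(7))] [95 82 74]
296 [(np.int64(12), np.int64(-8), np.int64(-19)), (np.int64(12), np.int64(-4), np.int64(-19)), (np.int64(12), np.int64(-1), np.int64(-19)), (np.int64(12),
[... 2242 characters left out ...]
(13), np.int64(-6), np.int64(-52)), (np.int64(11), np.int64(-3), np.int64(-49)), (np.int64(12), np.int64(-1), np.int64(-50)), (np.int64(12), np.int64(2), np.int64(-50)), (np.int64(13), np.int64(5), np.int64(-52))] [49 41 39]
340 [(np.int64(12), np.int64(-6), np.int64(-53)), (np.int64(10), np.int64(-3), np.int64(-50)), (np.int64(10), np.int64(-1), np.int64(-50)), (np.int64(13), np.int64(2), np.int64(-54)), (np.int64(14), np.int64(4), np.int64(-56))] [40 32 28]
344 [(np.int64(12), np.int64(-6), np.int64(-56)), (np.int64(8), np.int64(-3), np.int64(-49)), (np.int64(8), np.int64(-1), np.int64(-50)), (np.int64(12), np.int64(2), np.int64(-56)), (np.int64(14), np.int64(4), np.int64(-58))] [33 28 26]
```

```bash
python3 -m pendant '0 0 0 0 0 0 -.1;0 0 0 0 0 0 -.1;0 0 0 0 0 0 -.1;0 0 0 0 0 0 -.1;0 0 0 0 0 0 -.1'
python3 - <<'E'
from look import *
from scipy.spatial.transform import Rotation as R
s=env.get_state(); im,d,P=snap('wrist')
T=R.from_euler('xyz',s['eef_rot']).as_matrix(); Q=(P-s['position'])@T*1e3
m=(Q[...,0]>8)&(Q[...,0]<16)&(abs(Q[...,1])<45)&(Q[...,2]<-5)
for b in range(-44,44,4):
    k=m&(Q[...,1]>=b)&(Q[...,1]<b+4)
    if k.sum(): print(b,k.sum(),np.round(np.percentile(Q[k][:,2],[50,98,100])),np.round(np.median(Q[k][:,0])))
E
```

```text
t: 30.02
position: [0.4263, -0.2697, 0.0148]
eef_rot: [3.142, -0.0, -0.331]
force: [0.2, 0.5, -0.7]
opening: 0.0466
finger_force: 0.0
-44 172 [-64. -57. -56.] 8.0
-40 280 [-59. -25. -22.] 9.0
-36 570 [-63. -24. -22.] 13.0
-32 1013 [-60. -21. -18.] 12.0
-28 1101 [-52. -20. -16.] 12.0
-24 49 [-72. -68. -67.] 13.0
-20 22 [-86. -84. -84.] 11.0
-16 450 [-90. -85. -83.] 12.0
-12 1059 [-95. -85. -84.] 12.0
-8 1067 [-96. -86. -84.] 12.0
-4 1025 [-97. -87. -86.] 12.0
0 1048 [-96. -86. -85.] 12.0
4 1097 [-96. -85. -84.] 12.0
8 721 [-93. -85. -84.] 12.0
12 108 [-87. -85. -84.] 11.0
16 16 [-95. -71. -71.] 16.0
20 687 [-51. -19. -16.] 12.0
24 1188 [-60. -21. -18.] 12.0
28 655 [-63. -24. -18.] 13.0
32 378 [-60. -25. -22.] 13.0
36 110 [-63. -57. -56.] 8.0
40 475 [-68. -59. -58.] 11.0
```

The image and the missed grasp agree: the fingertips sit about 17 mm behind the reported TCP, not 14 mm ahead of it, so I have to go about 30 mm lower.

```bash
python3 -m pendant '0 0 .015 0 0 0 -.2;0 0 .012 0 0 0 -.2;0 0 .007 0 0 0 -.2;0 0 0 0 0 0 -.2;0 0 0 0 0 0 -.2'; python3 -m pendant '0 0 .0025 0 0 0 -.2;0 0 0 0 0 0 -.2;0 0 0 0 0 0 -.2'; python3 go.py .4264 -.2705 -.0155 -19
```

```text
t: 30.7
position: [0.4265, -0.2697, -0.0123]
eef_rot: [3.142, -0.0, -0.331]
force: [0.6, 0.4, 0.3]
opening: 0.0513
finger_force: 0.0
t: 31.08
position: [0.4263, -0.2697, -0.0143]
eef_rot: [3.141, -0.0, -0.331]
force: [0.6, -0.2, 0.1]
opening: 0.0514
finger_force: 0.0
t31.1 pos [ 0.4263 -0.2697 -0.0143] yaw -18.99 rp [ 3.1415e+00 -2.0000e-04]
wz total 0.0001 (>=0.0 rows); then tx 0.0004 ty 0.0009 tz 0.0015 (>=0.0 rows)
```

```bash
python3 -m pendant '0 0 .001 0 0 0 -.2;0 0 0 0 0 0 1;0 0 0 0 0 0 1;0 0 0 0 0 0 1;0 0 0 0 0 0 1;0 0 0 0 0 0 1;0 0 0 0 0 0 1' 100; python3 go.py .4264 -.2705 -.0155 -19
```

```text
t: 31.95
position: [0.4272, -0.2702, -0.0138]
eef_rot: [3.14, -0.002, -0.331]
force: [-3.8, 0.4, 17.4]
opening: 0.0331
finger_force: 101.9
t31.9 pos [ 0.4272 -0.2702 -0.0138] yaw -18.99 rp [ 3.1405e+00 -1.6000e-03]
wz total 0.0001 (>=0.0 rows); then tx -0.0008 ty 0.0006 tz 0.0021 (>=0.0 rows)
```

```bash
python3 -m pendant '0 0 -.02 0 0 0 1;0 0 -.05 0 0 0 1;0 0 -.06 0 0 -.054 1;0 0 0 0 0 -.054 1;0 0 0 0 0 0 1;0 0 0 0 0 0 1'; python3 go.py .5802 -.0467 .07 -6
```

```text
t: 32.7
position: [0.4258, -0.2694, 0.0883]
eef_rot: [-3.141, 0.001, -0.108]
force: [0.7, 0.6, -1.9]
opening: 0.0331
finger_force: 100.0
t32.7 pos [ 0.4258 -0.2694  0.0883] yaw -6.17 rp [-3.141e+00  1.000e-03]
wz total -0.0014 (>=0.0 rows); then tx 0.1629 ty -0.2970 tz 0.0229 (>=4.3 rows)
```

```bash
python3 -m pendant '.0272 -.0495 0 0 0 0 1;.0272 -.0495 0 0 0 0 1;.0272 -.0495 0 0 0 0 1;.0272 -.0495 0 0 0 0 1;.0272 -.0495 0 0 0 0 1;.0272 -.0495 0 0 0 0 1;0 0 .02 0 0 0 1;0 0 0 0 0 0 1'; python3 -m pendant '0 0 0 0 0 0 1;0 0 0 0 0 0 1;0 0 0 0 0 0 1'
cat > slot.py <<'E'
from meas import *
import sys
im,d,P=snap('wrist',sys.argv[1] if len(sys.argv)>1 else None)
X,Y,Z=P[...,0],P[...,1],P[...,2]; h=cv2.cvtColor(im,cv2.COLOR_RGB2HSV); H,S,V=[h[...,i].astype(int) for i in range(3)]
for nm,(a,b) in dict(red=(0,4),blue=(105,125),yel=(24,34)).items():
    print(nm);comps(P,(H>=a)&(H<=b)&(S>150)&(V>50),100)
print('housings');comps(P,(X>.6)&(Z>.055)&(Z<.072)&(abs(Y)<.2),500)
s=env.get_state();print('bed z',np.nanmedian(Z[(H>60)&(H<90)&(S>100)]))
E
python3 slot.py w8.png;python3 go.py .5802 -.0467 .07 -6
```

```text
t: 33.7
position: [0.5795, -0.0474, 0.0707]
eef_rot: [3.141, 0.004, -0.106]
force: [0.5, -1.1, -1.3]
opening: 0.0332
finger_force: 100.0
t: 34.08
position: [0.5811, -0.0478, 0.0732]
eef_rot: [3.141, -0.001, -0.106]
force: [0.6, 0.7, -1.8]
opening: 0.0333
finger_force: 100.0
red
  px [37 58] [708.6  73.7] [35.6 46.2] 84.0 [60.9 61.8 62.7] 6863
blue
  px [156  57] [702.2  13.2] [56.3 45.8] 84.0 [60.9 61.8 62.7] 14274
yel
  px [321  57] [694.5 -58.5] [55.7 45.8] 83.9 [60.9 61.8 62.7] 14156
  px [324 265] [609.7 -50.4] [29.7 30.5] 82.7 [95.1 95.9 96.6] 4450
housings
  px [122  65] [702.5  37.4] [117.   53.8] 84.1 [59.4 61.4 62.6] 30550
  px [320  64] [691.8 -58.1] [68.5 52.5] 83.9 [59.6 61.5 62.5] 19236
bed z 0.03373110162607494
t34.1 pos [ 0.5811 -0.0476  0.0731] yaw -6.08 rp [ 3.1413e+00 -5.0000e-04]
wz total -0.0006 (>=0.0 rows); then tx -0.0013 ty -0.0010 tz 0.0039 (>=0.1 rows)
```

View pics/w8.png

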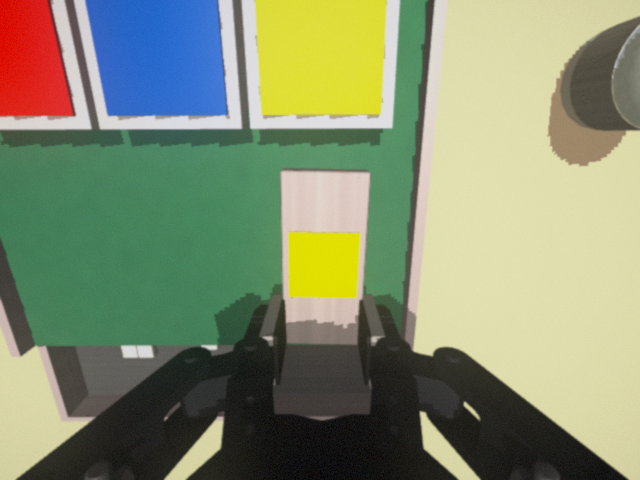

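The wrist view shows the plate, with its yellow square at (324,265), gripped straight and lined up in front of the yellow housing at (321,57). I'm checking tilt and yaw before lowering it.

```bash
cat > held.py <<'E'
from meas import *
im,d,P=snap('wrist'); s=env.get_state(); z0=s['position'][2]+.023
X,Y,Z=P[...,0],P[...,1],P[...,2]
m=(abs(Z-z0)<.006)&(im.max(-1)>90)&(np.hypot(X-s['position'][0],Y-s['position'][1])<.09)
n,l,st,_=cv2.connectedComponentsWithStats(m.astype(np.uint8)); i=1+np.argmax(st[1:,4]); m=l==i
print(rect(P,m)); p=P[m]; A=np.c_[p[:,:2]-p[:,:2].mean(0),np.ones(len(p))]; print('slope',np.linalg.lstsq(A,p[:,2],rcond=None)[0])
# left/right edge yaw
a=np.radians(-6.1);e=np.c_[p[:,0]*np.cos(a)+p[:,1]*np.sin(a),-p[:,0]*np.sin(a)+p[:,1]*np.cos(a)]*1e3
x0=e[:,0].max(); r=[]
for k in range(2,38,4):
    q=e[(e[:,0]<x0-k)&(e[:,0]>x0-k-4),1]; r.append([-k-2,*np.percentile(q,[1,99])])
r=np.array(r); print(np.round(r,1).tolist(), 'yaw rel deg',np.degrees(np.arctan(np.polyfit(r[:,0],r[:,1:].mean(1),1)[0])))
E
python3 held.py
```

```text
(array([609.6, -50. ]), array([46.3, 80.3]), 82.8, array([94.5, 95.4, 96.2]), 14582)
slope [-0.00748842  0.00101549  0.09539201]
[[-4.0, -3.3, 31.8], [-8.0, -3.2, 32.1], [-12.0, -3.2, 31.9], [-16.0, -3.1, 31.9], [-20.0, -3.1, 32.0], [-24.0, -2.7, 32.2], [-28.0, -2.8, 32.4], [-32.0, -2.6, 32.4], [-36.0, -2.7, 32.4]] yaw rel deg -1.2297229155756517
```

```bash
python3 -m pendant '0 0 0 0 0 -.0103 1;0 0 .03 0 0 0 1;0 0 .02 0 0 0 1;0 0 .0125 0 0 0 1;0 0 0 0 0 0 1;0 0 0 0 0 0 1'; python3 held.py; python3 go.py .6383 -.0537 .0231 -4.9
```

```text
t: 34.92
position: [0.5813, -0.047, 0.023]
eef_rot: [-3.142, -0.0, -0.083]
force: [0.8, -0.3, -2.3]
opening: 0.0328
finger_force: 100.1
(array([609.8, -48.8]), array([46.2, 80.8]), 83.3, array([44.5, 45.4, 46.2]), 14616)
slope [-0.00729092  0.00071152  0.04535818]
[[-4.0, -1.3, 33.9], [-8.0, -1.3, 33.7], [-12.0, -1.4, 33.8], [-16.0, -1.3, 33.8], [-20.0, -1.3, 33.7], [-24.0, -1.3, 33.8], [-28.0, -1.3, 33.9], [-32.0, -1.2, 34.0], [-36.0, -1.2, 33.5]] yaw rel deg -0.03745230766056667
t35.0 pos [ 0.5813 -0.0471  0.0231] yaw -4.79 rp [ 3.1415e+00 -5.0000e-04]
wz total 0.0009 (>=0.0 rows); then tx 0.0717 ty 0.0022 tz 0.0000 (>=0.9 rows)
```

```bash
python3 -m pendant '.01 .0008 0 0 0 0 1;.01 .0002 0 0 0 0 1;.01 .0002 0 0 0 0 1;.01 .0002 0 0 0 0 1;0 0 0 0 0 0 1;0 0 0 0 0 0 1' && python3 -m pendant '.01 .0002 0 0 0 0 1;.01 .0002 0 0 0 0 1;.01 .0002 0 0 0 0 1;0 0 0 0 0 0 1;0 0 0 0 0 0 1'
```

```text
t: 35.72
position: [0.6127, -0.0508, 0.0226]
eef_rot: [3.142, 0.0, -0.083]
force: [0.0, -0.5, -3.2]
opening: 0.0333
finger_force: 100.1
t: 36.35
position: [0.6367, -0.0532, 0.0227]
eef_rot: [-3.142, 0.0, -0.083]
force: [-0.0, -0.0, -1.8]
opening: 0.0331
finger_force: 100.1
```

```bash
python3 -m pendant '.005 .0001 0 0 0 0 1;.005 .0001 0 0 0 0 1;0 0 0 0 0 0 1;0 0 0 0 0 0 1' && python3 -m pendant '.0025 .0001 0 0 0 0 1;.0025 0 0 0 0 0 1;0 0 0 0 0 0 1;0 0 0 0 0 0 1'
```

```text
t: 36.85
position: [0.6447, -0.0542, 0.0227]
eef_rot: [3.142, 0.0, -0.084]
force: [-0.3, -0.2, -2.2]
opening: 0.0333
finger_force: 100.1
t: 37.35
position: [0.6487, -0.0546, 0.0227]
eef_rot: [3.142, -0.0, -0.084]
force: [0.1, -0.6, -3.1]
opening: 0.0329
finger_force: 100.1
```

```bash
python3 -m pendant '.0015 0 0 0 0 0 1;0 0 0 0 0 0 1;0 0 0 0 0 0 1' && python3 -m pendant '.0015 0 0 0 0 0 1;0 0 0 0 0 0 1;0 0 0 0 0 0 1'
python3 - <<'E'
from meas import *
im,d,P=snap('wrist','w9.png')
s=env.get_state();X,Y,Z=P[...,0],P[...,1],P[...,2]
a=np.radians(-6.1);L=(X*np.cos(a)+Y*np.sin(a))*1e3;W=(-X*np.sin(a)+Y*np.cos(a))*1e3
h=(Z>.055)&(Z<.068)&(abs(W-15.7)<15); p=(abs(Z-.0454)<.004)&(abs(W-15.7)<15)
print('house front',np.percentile(L[h],[.5,2]),'plate visible',np.percentile(L[p],[1,99]))
E
```

```text
t: 37.72
position: [0.6491, -0.0547, 0.0225]
eef_rot: [3.141, 0.002, -0.084]
force: [-5.1, 0.4, -0.9]
opening: 0.0327
finger_force: 100.2
t: 38.1
position: [0.6491, -0.0546, 0.0221]
eef_rot: [3.141, 0.004, -0.083]
force: [-10.3, 0.6, 2.5]
opening: 0.0334
finger_force: 100.4
house front [668.15024442 669.43360015] plate visible [640.33844282 729.80668855]
```

The plate stands out 27.9 mm from its housing against the expected 28, and I felt the stop. I'm releasing it.

```bash
python3 -m pendant '-.003 0 .001 0 0 0 1;0 0 0 0 0 0 .0;0 0 0 0 0 0 -.2;0 0 0 0 0 0 -.2;0 0 0 0 0 0 -.2;0 0 0 0 0 0 -.2' && python3 -m pendant '0 0 -.03 0 0 0 -.2;0 0 -.06 0 0 0 -.2;0 0 -.07 0 0 0 -.2;0 0 -.07 0 0 0 -.2;0 0 0 0 0 0 -.2;0 0 0 0 0 0 -.2'
cat > chk.py <<'E'
from meas import *
import sys
c=float(sys.argv[1])
im,d,P=snap('wrist',sys.argv[2] if len(sys.argv)>2 else None);X,Y,Z=P[...,0],P[...,1],P[...,2]
a=np.radians(-6.1);L=(X*np.cos(a)+Y*np.sin(a))*1e3;W=(-X*np.sin(a)+Y*np.cos(a))*1e3
h=(Z>.055)&(Z<.068)&(abs(W-c)<15); p=(Z>.0395)&(Z<.05)&(abs(W-c)<14)&(L<668)&(L>570)&(im.min(-1)>60)
print('house front',np.percentile(L[h],[.5,2]),'plate',np.percentile(L[p],[1,5,99]),'z',np.nanmedian(Z[p]),p.sum())
E
python3 chk.py 15.7 w10.png; python3 plates.py wrist; python3 go.py .48 -.33 .25 -18
```

```text
t: 38.9
position: [0.6488, -0.0547, 0.022]
eef_rot: [3.142, -0.0, -0.084]
force: [0.9, -0.7, 0.0]
opening: 0.0512
finger_force: 0.0
t: 39.65
position: [0.6486, -0.0546, 0.2067]
eef_rot: [3.141, -0.001, -0.084]
force: [0.4, -0.0, -1.0]
opening: 0.051
finger_force: 0.0
house front [668.46106786 669.43565033] plate [640.29390084 641.31400479 664.3718483 ] z 0.04357838111836054 689
objects
  px [602 131] [ 721.5 -328.2] [40.1 84.4] 46.6 [ 6.7 11.9 16.9] 569
  px [480 172] [ 680.7 -215.3] [20.2 55.4] 74.0 [ 6.8 12.6 16.8] 237
  px [613 240] [ 588.2 -381.1] [38.9 80.1] 73.3 [7.3 8.5 9.6] 2155
  px [614 355] [ 432.1 -406.9] [38.2 80.8] 75.1 [7.2 8.3 9.3] 1614
red
  px [616 358] [ 431.6 -407.4] [31.  30.9] 71.8 [7.9 8.7 9.6] 445
blue
  px [620 242] [ 588.  -381.9] [30.5 28. ] 72.5 [8.1 8.9 9.9] 610
yel
t39.8 pos [ 0.6481 -0.0547  0.2051] yaw -4.79 rp [3.1413e+00 1.6000e-03]
wz total 0.1101 (>=1.2 rows); then tx -0.0935 ty 0.3921 tz -0.0561 (>=5.2 rows)
```

```bash
python3 -m pendant '0 0 0 0 0 .043 -.2;0 0 0 0 0 .042 -.2' && python3 go.py .4049 -.4007 .06 -15
```

```text
t: 40.0
position: [0.6481, -0.0547, 0.2047]
eef_rot: [3.141, 0.002, -0.264]
force: [0.0, -0.2, 0.6]
opening: 0.0513
finger_force: 0.0
t40.0 pos [ 0.6481 -0.0547  0.2047] yaw -15.15 rp [3.1413e+00 2.2000e-03]
wz total -0.0013 (>=0.0 rows); then tx -0.1817 ty 0.4965 tz 0.1808 (>=7.2 rows)
```

```bash
python3 -m pendant '-.0227 .0621 0 0 0 0 -.2;-.0227 .0621 0 0 0 0 -.2;-.0227 .0621 0 0 0 0 -.2;-.0227 .0621 0 0 0 0 -.2;-.0227 .0621 0 0 0 0 -.2;-.0227 .0621 0 0 0 0 -.2;-.0227 .0621 0 0 0 0 -.2;-.0227 .0621 0 0 0 0 -.2' && python3 -m pendant '0 0 .06 0 0 0 -.2;0 0 .06 0 0 0 -.2;0 0 .06 0 0 0 -.2;0 0 0 0 0 0 -.2;0 0 0 0 0 0 -.2;0 0 0 0 0 0 -.2'; python3 plates.py wrist; python3 go.py .4049 -.4007 -.0125 -15
```

```text
t: 41.0
position: [0.4039, -0.4019, 0.2051]
eef_rot: [-3.141, 0.001, -0.262]
force: [0.8, 0.3, 0.7]
opening: 0.0509
finger_force: 0.0
t: 41.75
position: [0.4066, -0.4018, 0.0641]
eef_rot: [3.14, -0.003, -0.262]
force: [0.4, 0.1, 0.4]
opening: 0.0513
finger_force: 0.0
objects
  px [202  23] [ 559.5 -373.7] [36.9 21.9] 75.2 [7.7 8.8 9.7] 2927
  px [619 138] [ 436.3 -594.9] [21.4 12.3] 6.1 [ 7.1 12.1 13.4] 930
  px [324 220] [ 431.8 -408.1] [36.  80.3] 74.4 [7.9 8.8 9.7] 6493
red
  px [323 224] [ 431.5 -408.1] [29.1 29.3] 74.4 [ 8.4  9.2 10. ] 1913
blue
yel
t41.8 pos [ 0.4064 -0.4018  0.0639] yaw -15.00 rp [ 3.1398e+00 -2.4000e-03]
wz total 0.0000 (>=0.0 rows); then tx -0.0022 ty -0.0008 tz 0.0955 (>=1.2 rows)
```

```bash
python3 -m pendant '-.0022 -.0008 .03 0 0 .005 -.2;0 0 .03 0 0 0 -.2;0 0 .02 0 0 0 -.2;0 0 .014 0 0 0 -.2;0 0 0 0 0 0 -.2;0 0 0 0 0 0 -.2;0 0 0 0 0 0 -.2' && python3 go.py .4048 -.4006 -.013 -15.6
```

```text
t: 42.68
position: [0.4044, -0.4003, -0.0125]
eef_rot: [3.141, -0.001, -0.272]
force: [-0.6, -0.2, -1.3]
opening: 0.0517
finger_force: 0.0
t42.7 pos [ 0.4044 -0.4003 -0.0125] yaw -15.60 rp [ 3.1409e+00 -1.0000e-03]
wz total 0.0000 (>=0.0 rows); then tx 0.0006 ty 0.0002 tz 0.0006 (>=0.0 rows)
```

```bash
python3 -m pendant '0 0 0 0 0 0 1;0 0 0 0 0 0 1;0 0 0 0 0 0 1;0 0 0 0 0 0 1;0 0 0 0 0 0 1;0 0 0 0 0 0 1;0 0 0 0 0 0 1' 100 && python3 -m pendant '0 0 -.02 0 0 0 1;0 0 -.05 0 0 0 1;0 0 -.06 0 0 -.044 1;0 0 0 0 0 -.044 1;0 0 0 0 0 0 1;0 0 0 0 0 0 1'; python3 go.py .5966 .0962 .09 -5
```

```text
t: 43.55
position: [0.4043, -0.4004, -0.0121]
eef_rot: [3.141, -0.001, -0.272]
force: [-3.0, 1.9, 10.2]
opening: 0.0329
finger_force: 99.3
t: 44.3
position: [0.4036, -0.3996, 0.0904]
eef_rot: [-3.141, 0.001, -0.09]
force: [0.3, 0.3, -2.1]
opening: 0.0331
finger_force: 99.9
t44.3 pos [ 0.4036 -0.3996  0.0904] yaw -5.15 rp [-3.1409e+00  8.0000e-04]
wz total -0.0013 (>=0.0 rows); then tx 0.1864 ty -0.6384 tz 0.0005 (>=8.5 rows)
```

```bash
python3 -m pendant '.017 -.058 0 0 0 0 1;.017 -.058 0 0 0 0 1;.017 -.058 0 0 0 0 1;.017 -.058 0 0 0 0 1;.017 -.058 0 0 0 0 1;.017 -.058 0 0 0 0 1;.017 -.058 0 0 0 0 1;.017 -.058 0 0 0 0 1' && python3 -m pendant '.017 -.058 0 0 0 0 1;.017 -.058 0 0 0 0 1;.0165 -.058 0 0 0 0 1;0 0 .021 0 0 0 1;0 0 0 0 0 0 1;0 0 0 0 0 0 1;0 0 0 0 0 0 1'; python3 slot.py; python3 held.py;  python3 go.py .5966 .0962 .073 -5
```

```text
t: 45.3
position: [0.545, -0.0382, 0.0903]
eef_rot: [3.142, 0.001, -0.09]
force: [0.8, -0.0, -3.0]
opening: 0.0328
finger_force: 99.9
t: 46.18
position: [0.5977, 0.0943, 0.0744]
eef_rot: [3.141, -0.001, -0.09]
force: [0.6, 0.1, -2.0]
opening: 0.0327
finger_force: 100.0
red
  px [324  60] [710.4  84.7] [55.7 48.1] 84.1 [60.9 61.8 62.7] 14529
  px [324 262] [626.7  92. ] [29.6 30.5] 84.0 [94.7 95.4 96.2] 4307
blue
  px [485  61] [703.6  13.1] [57.  49.1] 84.0 [60.8 61.7 62.6] 14861
yel
  px [603  62] [697.3 -47.5] [36.4 50.1] 84.8 [60.8 61.7 62.6] 7424
housings
  px [323  66] [707.6  85. ] [68.9 54.4] 84.8 [59.6 61.5 62.6] 19657
  px [519  68] [698.9 -10.6] [117.   57.1] 84.0 [59.3 61.3 62.5] 31552
bed z 0.033601674172127505
(array([626.8,  92.7]), array([46.1, 80.3]), 83.9, array([94.2, 95.1, 95.9]), 14286)
slope [-0.00721179  0.00201232  0.09511457]
[[-4.0, 140.9, 175.9], [-8.0, 140.8, 175.9], [-12.0, 141.0, 176.0], [-16.0, 140.8, 176.0], [-20.0, 140.9, 176.2], [-24.0, 140.9, 176.0], [-28.0, 141.0, 175.9], [-32.0, 140.9, 176.0], [-36.0, 141.0, 176.1]] yaw rel deg -0.255032708255104
t46.3 pos [0.5976 0.0947 0.0744] yaw -5.10 rp [ 3.1413e+00 -7.0000e-04]
wz total -0.0009 (>=0.0 rows); then tx -0.0014 ty -0.0017 tz 0.0017 (>=0.0 rows)
```

```bash
python3 -m pendant '0 -.0015 0 0 0 -.002 1;0 0 .03 0 0 0 1;0 0 .02 0 0 0 1;0 0 .0124 0 0 0 1;0 0 0 0 0 0 1;0 0 0 0 0 0 1;0 0 0 0 0 0 1'; python3 held.py; python3 go.py .5966 .0962 .0245 -5
```

```text
t: 47.15
position: [0.5976, 0.0967, 0.0242]
eef_rot: [3.142, -0.0, -0.084]
force: [0.7, -0.6, -2.2]
opening: 0.0325
finger_force: 100.1
(array([626.8,  95. ]), array([45.9, 80.3]), 84.4, array([44. , 44.9, 45.7]), 14299)
slope [-0.00758922  0.00230145  0.04489705]
[[-4.0, 143.4, 178.3], [-8.0, 143.3, 178.3], [-12.0, 143.4, 178.5], [-16.0, 143.1, 178.4], [-20.0, 143.4, 178.6], [-24.0, 143.3, 178.3], [-28.0, 143.3, 178.2], [-32.0, 143.3, 178.4], [-36.0, 143.2, 178.3]] yaw rel deg 0.1495466543143722
t47.2 pos [0.5976 0.0967 0.0242] yaw -4.80 rp [ 3.1415e+00 -3.0000e-04]
wz total 0.0017 (>=0.0 rows); then tx -0.0012 ty 0.0007 tz -0.0004 (>=0.0 rows)
```

```bash
python3 -m pendant '0 .0014 0 0 0 .001 1;.01 .0002 0 0 0 0 1;.01 .0002 0 0 0 0 1;.01 .0002 0 0 0 0 1;.01 .0002 0 0 0 0 1;0 0 0 0 0 0 1;0 0 0 0 0 0 1' && python3 -m pendant '.01 .0002 0 0 0 0 1;.01 .0002 0 0 0 0 1;.01 .0002 0 0 0 0 1;.005 .0001 0 0 0 0 1;0 0 0 0 0 0 1;0 0 0 0 0 0 1'; python3 go.py .5966 .0962 .0245 -5
```

```text
t: 48.08
position: [0.629, 0.0923, 0.0239]
eef_rot: [3.142, 0.0, -0.086]
force: [-0.1, -0.1, -2.2]
opening: 0.0326
finger_force: 100.1
t: 48.82
position: [0.6569, 0.0894, 0.024]
eef_rot: [3.142, 0.0, -0.086]
force: [0.0, -0.6, -2.3]
opening: 0.0326
finger_force: 100.1
t48.8 pos [0.6569 0.0894 0.024 ] yaw -4.90 rp [3.1416e+00 2.0000e-04]
wz total 0.0008 (>=0.0 rows); then tx -0.0758 ty -0.0020 tz -0.0006 (>=1.0 rows)
```

Travelled about 60 mm, with about 6.5 mm left.

```bash
python3 -m pendant '.004 .0001 0 0 0 0 1;.002 0 0 0 0 0 1;0 0 0 0 0 0 1;0 0 0 0 0 0 1' && python3 -m pendant '.002 0 0 0 0 0 1;0 0 0 0 0 0 1;0 0 0 0 0 0 1' && python3 -m pendant '.0015 0 0 0 0 0 1;0 0 0 0 0 0 1;0 0 0 0 0 0 1'; python3 chk.py 159.7
```

```text
t: 49.32
position: [0.6618, 0.0887, 0.024]
eef_rot: [3.142, -0.0, -0.086]
force: [-0.0, -1.6, -1.3]
opening: 0.0323
finger_force: 100.1
t: 49.7
position: [0.6633, 0.0885, 0.024]
eef_rot: [3.141, 0.0, -0.086]
force: [-2.4, 0.1, -2.3]
opening: 0.0326
finger_force: 100.1
t: 50.08
position: [0.6633, 0.0886, 0.0236]
eef_rot: [3.141, 0.003, -0.085]
force: [-7.1, 0.0, -0.5]
opening: 0.0325
finger_force: 100.2
house front [667.61487614 668.89827552] plate [639.90914227 640.83320712 658.49711962] z 0.04410371829438761 2125
```

```bash
python3 -m pendant '-.002 0 .002 0 0 0 1;0 0 0 0 0 0 .0;0 0 0 0 0 0 -.2;0 0 0 0 0 0 -.2;0 0 0 0 0 0 -.2;0 0 0 0 0 0 -.2' && python3 -m pendant '0 0 -.03 0 0 0 -.2;0 0 -.06 0 0 0 -.2;0 0 -.07 0 0 0 -.2;0 0 -.07 0 0 .04 -.2;0 0 0 0 0 .07 -.2;0 0 0 0 0 0 -.2;0 0 0 0 0 0 -.2';python3 chk.py 159.7;  python3 plates.py top; python3 go.py .5617 -.3736 .2 -17.5
```

```text
t: 50.88
position: [0.6631, 0.0886, 0.0224]
eef_rot: [3.142, -0.0, -0.086]
force: [0.4, -0.1, -0.5]
opening: 0.0512
finger_force: 0.0
t: 51.75
position: [0.6627, 0.0885, 0.2064]
eef_rot: [3.141, 0.0, -0.313]
force: [1.6, 0.8, 0.5]
opening: 0.0509
finger_force: 0.0
house front [667.94052603 668.93516436] plate [640.09300138 641.10217    664.01448936] z 0.04364780813080177 687
objects
  px [555 210] [ 714.8 -575.6] [174.4   7.3] 13.7 [ 6.9 11.8 17. ] 164
  px [484 256] [ 586.3 -381.4] [37.7 87.2] 73.2 [ 8.5 11.5 14.4] 433
  px [562 350] [ 347.7 -560.5] [195.4  79. ] 0.1 [ 6.1  8.  10.9] 1475
red
blue
  px [485 255] [ 585.5 -381.7] [25.5 26.6] 73.2 [ 8.9 12.  14.9] 93
yel
t51.9 pos [0.6627 0.0885 0.2059] yaw -17.99 rp [3.1411e+00 1.0000e-03]
wz total -0.0041 (>=0.0 rows); then tx 0.0533 ty 0.5889 tz 0.0074 (>=7.6 rows)
```

```bash
python3 -m pendant '.0053 .0589 0 0 0 0 -.2;.0053 .0589 0 0 0 0 -.2;.0053 .0589 0 0 0 0 -.2;.0053 .0589 0 0 0 0 -.2;.0053 .0589 0 0 0 0 -.2;.0053 .0589 0 0 0 0 -.2;.0053 .0589 0 0 0 0 -.2;.0053 .0589 0 0 0 0 -.2' && python3 -m pendant '.0053 .0589 0 0 0 0 -.2;.0053 .0589 0 0 0 0 -.2;0 0 .06 0 0 0 -.2;0 0 .06 0 0 0 -.2;0 0 .06 0 0 0 -.2;0 0 0 0 0 0 -.2;0 0 0 0 0 0 -.2;0 0 0 0 0 0 -.2'; python3 plates.py wrist; python3 go.py .5619 -.3736 -.0125 -18
```

```text
t: 52.85
position: [0.5773, -0.2816, 0.206]
eef_rot: [-3.141, 0.001, -0.315]
force: [0.6, -0.1, 0.2]
opening: 0.0514
finger_force: 0.0
t: 53.85
position: [0.5582, -0.373, 0.0651]
eef_rot: [3.141, -0.003, -0.316]
force: [0.1, -0.1, -0.1]
opening: 0.0516
finger_force: 0.0
objects
  px [226  66] [ 684.3 -357.4] [ 5.8 88.2] 11.4 [ 7.1 12.9 17.1] 727
  px [ 70 155] [ 672.2 -252.5] [24.  57.2] 78.9 [ 6.8 12.6 17. ] 1110
  px [322 212] [ 588.5 -381.9] [36.  79.9] 72.7 [7.9 8.8 9.7] 6548
red
blue
  px [323 215] [ 588.1 -382. ] [28.1 28.5] 73.1 [ 8.4  9.2 10. ] 1787
yel
t53.9 pos [ 0.558  -0.373   0.0648] yaw -18.11 rp [ 3.1406e+00 -3.1000e-03]
wz total -0.0009 (>=0.0 rows); then tx 0.0049 ty -0.0008 tz 0.0966 (>=1.2 rows)
```

```bash
python3 -m pendant '.0049 -.0008 .03 0 0 -.0075 -.2;0 0 .03 0 0 0 -.2;0 0 .02 0 0 0 -.2;0 0 .015 0 0 0 -.2;0 0 0 0 0 0 -.2;0 0 0 0 0 0 -.2;0 0 0 0 0 0 -.2' && python3 go.py .5618 -.3736 -.013 -17.2
```

```text
t: 54.78
position: [0.5612, -0.3733, -0.0128]
eef_rot: [3.141, -0.001, -0.3]
force: [0.9, -0.1, -1.2]
opening: 0.0512
finger_force: 0.0
t54.8 pos [ 0.5612 -0.3733 -0.0128] yaw -17.22 rp [ 3.1412e+00 -1.1000e-03]
wz total -0.0001 (>=0.0 rows); then tx 0.0009 ty 0.0001 tz 0.0003 (>=0.0 rows)
```

```bash
python3 -m pendant '0 0 0 0 0 0 1;0 0 0 0 0 0 1;0 0 0 0 0 0 1;0 0 0 0 0 0 1;0 0 0 0 0 0 1;0 0 0 0 0 0 1;0 0 0 0 0 0 1' 100 && python3 -m pendant '0 0 -.02 0 0 0 1;0 0 -.05 0 0 0 1;-.02 0 -.06 0 0 -.051 1;-.02 0 -.04 0 0 -.051 1;0 0 0 0 0 0 1;0 0 0 0 0 0 1'; python3 go.py .589 .0246 .12 -5
```

```text
t: 55.65
position: [0.5612, -0.3734, -0.0123]
eef_rot: [3.141, -0.001, -0.301]
force: [-2.7, 0.6, 6.2]
opening: 0.0327
finger_force: 100.0
t: 56.4
position: [0.5295, -0.3652, 0.1219]
eef_rot: [-3.141, 0.001, -0.088]
force: [-0.5, 0.7, -2.6]
opening: 0.0329
finger_force: 99.8
t56.4 pos [ 0.5295 -0.3652  0.1219] yaw -5.06 rp [-3.1415e+00  7.0000e-04]
wz total -0.0005 (>=0.0 rows); then tx 0.0316 ty -0.4918 tz 0.0024 (>=6.3 rows)
```

```bash
python3 -m pendant '.0035 -.0546 0 0 0 0 1;.0035 -.0546 0 0 0 0 1;.0035 -.0546 0 0 0 0 1;.0035 -.0546 0 0 0 0 1;.0035 -.0546 0 0 0 0 1;.0035 -.0546 0 0 0 0 1;.0035 -.0546 0 0 0 0 1;.0035 -.0546 0 0 0 0 1' && python3 -m pendant '.0035 -.0546 0 0 0 0 1;0 0 .03 0 0 0 1;0 0 .03 0 0 0 1;0 0 0 0 0 0 1;0 0 0 0 0 0 1;0 0 0 0 0 0 1;0 0 0 0 0 0 1'; python3 slot.py; python3 held.py;  python3 go.py .589 .0246 .024 -5
```

```text
t: 57.4
position: [0.582, -0.0173, 0.121]
eef_rot: [-3.141, 0.002, -0.088]
force: [1.0, 0.1, -0.9]
opening: 0.0328
finger_force: 99.8
t: 58.28
position: [0.5894, 0.0242, 0.0751]
eef_rot: [3.142, -0.001, -0.087]
force: [0.4, 0.9, -3.1]
opening: 0.0327
finger_force: 99.9
red
  px [164  57] [709.4  84.9] [56.9 46.2] 84.8 [60.9 61.8 62.7] 13980
  px [189 131] [679.1  87.8] [29.2  2. ] 84.9 [43.4 44.3 45. ] 237
blue
  px [328  58] [702.8  13. ] [55.2 47.3] 84.0 [60.8 61.7 62.6] 14061
  px [324 263] [618.5  22.1] [29.2 29.6] 84.1 [95.7 96.5 97.2] 4208
yel
  px [489  60] [695.7 -58.8] [57.3 48.8] 84.2 [60.8 61.7 62.6] 14722
housings
  px [166  64] [707.2  85.3] [69.4 53.7] 84.4 [59.5 61.5 62.6] 19205
  px [327  66] [700.   13.4] [68.5 54.3] 84.2 [59.5 61.4 62.5] 19241
  px [486  67] [693.1 -58.5] [69.5 55.5] 84.0 [59.4 61.4 62.5] 19908
bed z 0.033624297848657336
(array([618.5,  22.3]), array([46. , 80.2]), 83.6, array([95.1, 96. , 96.9]), 14395)
slope [-0.00692382  0.00219886  0.09602094]
[[-4.0, 70.3, 105.4], [-8.0, 70.2, 105.3], [-12.0, 70.2, 105.3], [-16.0, 70.1, 105.3], [-20.0, 70.3, 105.3], [-24.0, 70.2, 105.4], [-28.0, 70.2, 105.4], [-32.0, 70.3, 105.2], [-36.0, 70.1, 105.2]] yaw rel deg 0.16513175903401048
t58.4 pos [0.5892 0.0241 0.0749] yaw -4.99 rp [ 3.1415e+00 -7.0000e-04]
wz total 0.0001 (>=0.0 rows); then tx -0.0003 ty -0.0005 tz 0.0636 (>=0.8 rows)
```

```bash
python3 -m pendant '0 0 .03 0 0 0 1;0 0 .02 0 0 0 1;0 0 .0132 0 0 0 1;0 0 0 0 0 0 1;0 0 0 0 0 0 1;0 0 0 0 0 0 1'; python3 held.py; python3 go.py .589 .0246 .024 -5
```

```text
t: 59.12
position: [0.5891, 0.0243, 0.0241]
eef_rot: [3.142, -0.0, -0.087]
force: [0.7, -0.4, -1.9]
opening: 0.0327
finger_force: 99.9
(array([618.3,  22.3]), array([46.2, 80.3]), 83.6, array([44.2, 45.1, 46. ]), 14380)
slope [-0.00720167  0.00106623  0.04513174]
[[-4.0, 70.4, 105.6], [-8.0, 70.3, 105.3], [-12.0, 70.3, 105.4], [-16.0, 70.2, 105.3], [-20.0, 70.4, 105.5], [-24.0, 70.2, 105.6], [-28.0, 70.5, 105.6], [-32.0, 70.3, 105.3], [-36.0, 70.2, 105.3]] yaw rel deg 0.07343528247975513
t59.2 pos [0.5891 0.0242 0.0241] yaw -4.97 rp [ 3.1415e+00 -3.0000e-04]
wz total 0.0002 (>=0.0 rows); then tx -0.0002 ty -0.0004 tz 0.0001 (>=0.0 rows)
```

```bash
python3 -m pendant '0 .0003 0 0 0 0 1;.01 .0002 0 0 0 0 1;.01 .0002 0 0 0 0 1;.01 .0002 0 0 0 0 1;.01 .0002 0 0 0 0 1;0 0 0 0 0 0 1;0 0 0 0 0 0 1' && python3 -m pendant '.01 .0002 0 0 0 0 1;.01 .0002 0 0 0 0 1;.01 .0002 0 0 0 0 1;.008 .0002 0 0 0 0 1;0 0 0 0 0 0 1;0 0 0 0 0 0 1'&& python3 -m pendant '.003 .0001 0 0 0 0 1;0 0 0 0 0 0 1;0 0 0 0 0 0 1'; python3 chk.py 87.6
```

```text
t: 60.05
position: [0.6206, 0.0207, 0.0238]
eef_rot: [3.142, 0.0, -0.087]
force: [0.1, -0.4, -2.7]
opening: 0.0329
finger_force: 99.9
t: 60.8
position: [0.6508, 0.0175, 0.0238]
eef_rot: [3.142, 0.0, -0.087]
force: [1.1, 0.4, -1.9]
opening: 0.0327
finger_force: 99.9
t: 61.18
position: [0.6534, 0.017, 0.0239]
eef_rot: [3.141, -0.0, -0.087]
force: [-0.7, 0.0, -2.5]
opening: 0.0324
finger_force: 99.9
house front [667.93334612 669.13844403] plate [637.69128076 638.75840536 659.58010504] z 0.04482321369526504 2555
```

2 mm to go.

```bash
python3 -m pendant '.002 0 0 0 0 0 1;0 0 0 0 0 0 1;0 0 0 0 0 0 1' && python3 -m pendant '.0015 0 0 0 0 0 1;0 0 0 0 0 0 1;0 0 0 0 0 0 1' && python3 -m pendant '.0015 0 0 0 0 0 1;0 0 0 0 0 0 1;0 0 0 0 0 0 1'; python3 chk.py 87.6
```

```text
t: 61.6
position: [0.655, 0.0169, 0.0239]
eef_rot: [3.142, 0.0, -0.087]
force: [0.6, -0.0, -2.1]
opening: 0.0327
finger_force: 99.9
t: 61.98
position: [0.6559, 0.0168, 0.0237]
eef_rot: [3.141, 0.001, -0.087]
force: [-3.3, 0.0, -2.1]
opening: 0.0327
finger_force: 99.9
t: 62.35
position: [0.6559, 0.0168, 0.0233]
eef_rot: [3.141, 0.003, -0.086]
force: [-8.8, 0.1, -0.1]
opening: 0.0328
finger_force: 100.1
house front [667.88585534 669.11341632] plate [639.95905746 641.03876923 658.89995818] z 0.044215693978265094 2134
```

```bash
python3 -m pendant '-.002 0 .002 0 0 0 1;0 0 0 0 0 0 .0;0 0 0 0 0 0 -.2;0 0 0 0 0 0 -.2;0 0 0 0 0 0 -.2;0 0 0 0 0 0 -.2' && python3 -m pendant '0 0 -.03 0 0 0 -.2;0 0 -.06 0 0 0 -.2;0 0 -.07 0 0 0 -.2;-.02 0 -.07 0 0 0 -.2;-.03 0 -.05 0 0 0 -.2;0 0 0 0 0 0 -.2;0 0 0 0 0 0 -.2';for c in 15.7 87.6 159.7; do python3 chk.py $c w11.png; done
python3 -m pendant '-.03 .06 0 0 0 0 -.2;-.03 .06 0 0 0 0 -.2;-.03 .06 0 0 0 0 -.2;-.03 .06 0 0 0 0 -.2;-.03 .06 0 0 0 0 -.2;-.02 .06 0 0 0 0 -.2;0 0 0 0 0 0 -.2;0 0 0 0 0 0 -.2'
python3 - <<'E'
from look import *
a=snap('top')[0][150:340,140:510]; b=snap('side')[0][180:400,170:440]; w=cv2.imread('pics/w11.png')[...,::-1]
o=np.vstack([cv2.resize(a,(780,400))[:, :],]);
r=np.hstack([cv2.resize(b,(244,200)),cv2.resize(w,(266,200)),np.zeros((200,270,3),np.uint8)])
cv2.imwrite('pics/fin.png',np.vstack([o,r])[...,::-1])
E
```

```text
t: 63.15
position: [0.6558, 0.0168, 0.0223]
eef_rot: [3.142, -0.0, -0.087]
force: [-0.0, 0.1, 0.4]
opening: 0.0514
finger_force: 0.0
t: 64.03
position: [0.6159, 0.0201, 0.2469]
eef_rot: [3.141, -0.001, -0.087]
force: [0.1, 0.1, -0.2]
opening: 0.0508
finger_force: 0.0
house front [668.6520781  669.61278292] plate [640.20343138 641.38352727 666.72655048] z 0.04366954470212492 682
house front [668.04017432 669.05887471] plate [639.91067536 641.1490971  666.0216627 ] z 0.04372317979608431 665
house front [667.88070529 669.2923551 ] plate [640.40395427 641.50158569 666.33719826] z 0.04374185167514966 671
t: 65.18
position: [0.4557, -0.2542, 0.2458]
eef_rot: [-3.14, 0.001, -0.086]
force: [0.1, 0.0, 0.5]
opening: 0.0512
finger_force: 0.0
```

View pics/fin.png

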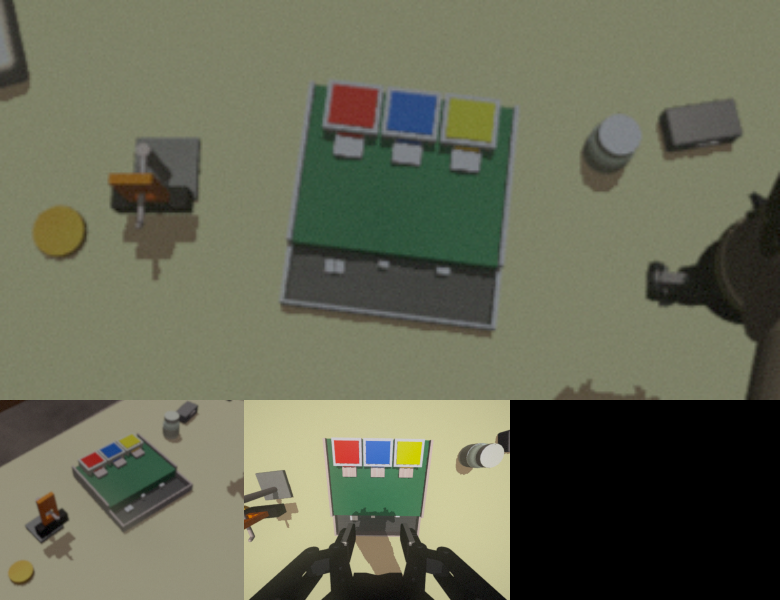

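The final view shows all plates seated at (348,147), (406,154) and (466,161), each standing out about 28 mm. The four chips are in the gutter, the scraper hangs on the peg, and the jar, case and disc haven't moved.

```bash
python3 -c "
from plant import env
print(env.hand_in())"
```

```text
the job is handed in; nothing more can be done
None
```

The job is handed in, in about 65 s of robot time: all four chips are in the gutter, the scraper hangs freely on the peg, and the yellow, red and blue plates are against the stop in their own slots; the jar, case and disc were left in place.

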